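Lay out the slow-cooker seasonings in order

TASK

The four seasoning containers on the railed spice shelf stand in the order in which they go into the slow cooker: move them to the empty four-bay tray, one to a bay, keeping the same left-to-right order, so that the leftmost goes in the leftmost bay and so on. Lift each one up over the shelf's rail, carry it straight across without putting it down anywhere else, and set it (do not drop it) upright and flat on the floor of its own bay. Do not tip any of them over, and leave the can, can opener, plate and lid lifter where they are.

Things in the scene. Friction and masses are not known exactly. Their poses are not given: they have to be found in the camera images.
- shelf: Medium-brown spice shelf with the 4 containers, 376 mm long (y), 96 deep (x), fixed. Origin: footprint centre at island level; x away from robot, y left along the row, z up; yaw up to 0.22. Board top 65 mm up, no dividers; places at y = 126, 42, -42, -126 mm (+-4; x +-7). 6 mm wire rails at x = -43 (front) and +43, tops 98 mm up; end panels 100 mm high, inner faces y +-176. May be left or right of tray.
- tray: Empty dark wood tray with 4 open bays in a row, 352 mm long (y), 96 deep (x), fixed. Origin: footprint centre at island level; x away from robot, y left along the row, z up; yaw up to 0.22. Bay floor 20 mm up; bay centres x = 0, y = 126, 42, -42, -126 mm. Bays 80 mm deep, 78 to 81 wide; outer walls 8 mm thick, 24 high over the floor, dividers 6 mm thick (y = 84, 0, -84), 16 high.
- glass_jar: Round amber glass spice jar with a flat steel lid, upright, 45 mm diameter (glass and lid alike), 106 mm tall, 0.13 to 0.27 kg; lid from 81 to 106 mm up, a shallow neck groove from 74 to 81 mm. Origin: centre of the underside, z up.
- tin: Rectangular upright spice tin of bare metal with rounded edges, 54 mm (its x) by 40 mm (its y), 92 mm tall (a flat 2 mm shaker disc on top), 0.09 to 0.18 kg. Its 40 mm side lies along the row, its yaw within 0.1 rad of the shelf's. Origin: centre of the underside, z up.
- mill: Turned dark-wood pepper mill with a waist and a small steel button on top: foot 49 mm diameter, waist 37 mm at 32 to 44 mm up, straight head 47 mm diameter from 54 to 90 mm up, 106 mm tall with the button, 0.12 to 0.24 kg. Origin: centre of the underside, z up.
- squat_jar: Stout round white ceramic spice jar with a cork lid: straight body 52 mm diameter up to 76 mm, cork 46 to 49 mm diameter above it, 92 mm tall, 0.15 to 0.31 kg. Origin: centre of the underside, z up.
- can: Bystander: closed ribbed steel food can, 75 mm diameter, 111 mm tall, standing loose beyond the rows. Origin: centre of the underside.
- can_opener: Bystander: white hand-held electric can opener with a grey press button on top, lying loose, 180 mm long, 70 wide at its round head, 48 high. Origin: on its underside, 15 mm from the head's centre (+y); the handle runs 130 mm to -y.
- plate: Bystander: white melamine plate, 210 mm diameter, 18 mm high, lying loose beyond the rows. Origin: centre of the underside.
- lid_lifter: Bystander: small grey silicone lid lifter, 46 by 38 mm, 50 high, standing loose. Origin: centre of the underside. (Behind these bystanders, in the island's far left corner about 0.94 m from the base, a fixed dark slow cooker crock, 285 mm across, 205 tall.)
There are look-alikes about, which are no part of the job. What is shaped like the glass_jar but blue or yellow is not meant.

How it is judged:
At the end, for the whole second after the job is handed in: Each bay holds one container, upright (0.1 rad), on the floor (6 mm), within 26 mm of the bay centre along the row, 22 across, released, at rest, in the shelf order (no bay filled while another container is in the matching shelf place); can, opener, plate, lid lifter within 20 mm of start ((y of glass_jar in the frame of tray between 0.1 and 0.152 m or y of tin in the frame of tray between 0.1 and 0.152 m or y of mill in the frame of tray between 0.1 and 0.152 m or y of squat_jar in the frame of tray between 0.1 and 0.152 m) and (y of glass_jar in the frame of tray between 0.016 and 0.068 m or y of tin in the frame of tray between 0.016 and 0.068 m or y of mill in the frame of tray between 0.016 and 0.068 m or y of squat_jar in the frame of tray between 0.016 and 0.068 m) and (y of glass_jar in the frame of tray between -0.068 and -0.016 m or y of tin in the frame of tray between -0.068 and -0.016 m or y of mill in the frame of tray between -0.068 and -0.016 m or y of squat_jar in the frame of tray between -0.068 and -0.016 m) and (y of glass_jar in the frame of tray between -0.152 and -0.1 m or y of tin in the frame of tray between -0.152 and -0.1 m or y of mill in the frame of tray between -0.152 and -0.1 m or y of squat_jar in the frame of tray between -0.152 and -0.1 m) and x of glass_jar in the frame of tray between -0.022 and 0.022 m and z of glass_jar in the frame of tray between 0.014 and 0.026 m and x of tin in the frame of tray between -0.022 and 0.022 m and z of tin in the frame of tray between 0.014 and 0.026 m and x of mill in the frame of tray between -0.022 and 0.022 m and z of mill in the frame of tray between 0.014 and 0.026 m and x of squat_jar in the frame of tray between -0.022 and 0.022 m and z of squat_jar in the frame of tray between 0.014 and 0.026 m and angle between each of glass_jar, tin, mill, squat_jar's own z axis and vertical below 0.1 rad and linear speed of each of glass_jar, tin, mill, squat_jar below 0.02 m/s and angular speed of each of glass_jar, tin, mill, squat_jar below 0.2 rad/s and contact force between each of glass_jar, tin, mill, squat_jar and the fingers below 0.05 N and distance of each of can, can_opener, plate, lid_lifter from where it was at the start of the episode below 0.02 m); the robot touches nothing.
It fails at once if a container stands in a tray bay while another still stands in the matching place of the shelf (order not kept) ((((y of glass_jar in the frame of tray between 0.1 and 0.152 m and z of glass_jar in the frame of tray below 0.026 m) or (y of tin in the frame of tray between 0.1 and 0.152 m and z of tin in the frame of tray below 0.026 m) or (y of mill in the frame of tray between 0.1 and 0.152 m and z of mill in the frame of tray below 0.026 m) or (y of squat_jar in the frame of tray between 0.1 and 0.152 m and z of squat_jar in the frame of tray below 0.026 m)) and ((y of glass_jar in the frame of shelf between 0.091 and 0.161 m and z of glass_jar in the frame of shelf between 0.057 and 0.073 m) or (y of tin in the frame of shelf between 0.091 and 0.161 m and z of tin in the frame of shelf between 0.057 and 0.073 m) or (y of mill in the frame of shelf between 0.091 and 0.161 m and z of mill in the frame of shelf between 0.057 and 0.073 m) or (y of squat_jar in the frame of shelf between 0.091 and 0.161 m and z of squat_jar in the frame of shelf between 0.057 and 0.073 m))) or (((y of glass_jar in the frame of tray between 0.016 and 0.068 m and z of glass_jar in the frame of tray below 0.026 m) or (y of tin in the frame of tray between 0.016 and 0.068 m and z of tin in the frame of tray below 0.026 m) or (y of mill in the frame of tray between 0.016 and 0.068 m and z of mill in the frame of tray below 0.026 m) or (y of squat_jar in the frame of tray between 0.016 and 0.068 m and z of squat_jar in the frame of tray below 0.026 m)) and ((y of glass_jar in the frame of shelf between 0.007 and 0.077 m and z of glass_jar in the frame of shelf between 0.057 and 0.073 m) or (y of tin in the frame of shelf between 0.007 and 0.077 m and z of tin in the frame of shelf between 0.057 and 0.073 m) or (y of mill in the frame of shelf between 0.007 and 0.077 m and z of mill in the frame of shelf between 0.057 and 0.073 m) or (y of squat_jar in the frame of shelf between 0.007 and 0.077 m and z of squat_jar in the frame of shelf between 0.057 and 0.073 m))) or (((y of glass_jar in the frame of tray between -0.068 and -0.016 m and z of glass_jar in the frame of tray below 0.026 m) or (y of tin in the frame of tray between -0.068 and -0.016 m and z of tin in the frame of tray below 0.026 m) or (y of mill in the frame of tray between -0.068 and -0.016 m and z of mill in the frame of tray below 0.026 m) or (y of squat_jar in the frame of tray between -0.068 and -0.016 m and z of squat_jar in the frame of tray below 0.026 m)) and ((y of glass_jar in the frame of shelf between -0.077 and -0.007 m and z of glass_jar in the frame of shelf between 0.057 and 0.073 m) or (y of tin in the frame of shelf between -0.077 and -0.007 m and z of tin in the frame of shelf between 0.057 and 0.073 m) or (y of mill in the frame of shelf between -0.077 and -0.007 m and z of mill in the frame of shelf between 0.057 and 0.073 m) or (y of squat_jar in the frame of shelf between -0.077 and -0.007 m and z of squat_jar in the frame of shelf between 0.057 and 0.073 m))) or (((y of glass_jar in the frame of tray between -0.152 and -0.1 m and z of glass_jar in the frame of tray below 0.026 m) or (y of tin in the frame of tray between -0.152 and -0.1 m and z of tin in the frame of tray below 0.026 m) or (y of mill in the frame of tray between -0.152 and -0.1 m and z of mill in the frame of tray below 0.026 m) or (y of squat_jar in the frame of tray between -0.152 and -0.1 m and z of squat_jar in the frame of tray below 0.026 m)) and ((y of glass_jar in the frame of shelf between -0.161 and -0.091 m and z of glass_jar in the frame of shelf between 0.057 and 0.073 m) or (y of tin in the frame of shelf between -0.161 and -0.091 m and z of tin in the frame of shelf between 0.057 and 0.073 m) or (y of mill in the frame of shelf between -0.161 and -0.091 m and z of mill in the frame of shelf between 0.057 and 0.073 m) or (y of squat_jar in the frame of shelf between -0.161 and -0.091 m and z of squat_jar in the frame of shelf between 0.057 and 0.073 m)))).
It fails at once if a container is put down on the island or on the plate instead of going straight across (height (world z) of any of glass_jar, tin, mill, squat_jar below 0.01 m).
It fails at once if a container is tipped over (angle between any of glass_jar, tin, mill, squat_jar's own z axis and vertical above 0.6 rad).
It fails at once if a container is dropped: it falls free from more than about 15 mm ((contact force between glass_jar and anything else below 0.01 N and linear speed of glass_jar above 0.55 m/s) or (contact force between tin and anything else below 0.01 N and linear speed of tin above 0.55 m/s) or (contact force between mill and anything else below 0.01 N and linear speed of mill above 0.55 m/s) or (contact force between squat_jar and anything else below 0.01 N and linear speed of squat_jar above 0.55 m/s)).
It fails at once if the can, can opener, plate or lid lifter is shifted by more than 20 mm (distance of any of can, can_opener, plate, lid_lifter from where it was at the start of the episode above 0.02 m).
It also fails if it takes over 131 s, if anything falls off the work surface, if the arm or the gripper's body presses on something with over 40 N, if the wrist force passes 120 N, or if a joint passes its speed limit or range.

ROBOT

A 6-joint arm with a two-finger parallel gripper is mounted at the origin on the work surface. World frame = base frame: x ahead of the robot, y to its left, z up, the work surface at z = 0. Lengths are in m, angles in rad, forces in N, time in s.
With the tool pointing down it reaches from about 0.3 to 0.775 m from the base axis. Payload 14.6 kg.
Tool frame: the origin (TCP) lies on the centre line of the jaws, within the pads' length; the fingertips stand 19 mm ahead of it and the grasp point (between the pads) is the TCP (ctrl.tip_reach is the distance from the TCP to the fingertips, in m); x points along the fingers, y is the direction in which the jaws open and shut, and the axes are right-handed (so a half turn about x gives the same grasp; the last joint's range is limited). The gripper opens to 94 mm and grips with 3 to 60 N. Pads are 16 mm wide; open, the fingers measure 119 mm over their backs; the gripper's body (75 mm by 177 mm) begins 78 mm behind the grasp point.
Start: joints at [-1.262, 0.3, 1.521, -0, 1.321, -0.067], TCP at [0.202, -0.512, 0.224] pointing down, gripper open.
Joint ranges: [-3.03, 3.03], [-0.79, 2.21], [0.23, 2.52], [-1.04, 4.18], [0, 3.07], [-2.55, 2.55]. Speed limits (rad/s): [2.22, 2.22, 2.57, 3.14, 3.14, 3.14].

INTERFACE

Orientations are given as [roll, pitch, yaw] about the fixed x, y, z axes, in that order (R = Rz(yaw) Ry(pitch) Rx(roll)).
In Python, from station import ctrl, optics, models gives the robot as it stands. The module is installed in compiled form; this text tells all that it offers.
- The arm moves only by the tool arm_command, never from a script. Its argument "deltas" is a list of rows, each an object with "translation": the shift along the tool's x, y, z in units of 25 mm (1.0 is 25 mm), a list of three; "turn": the turn, a rotation vector about the tool's x, y, z in units of 5 degrees (1.0 is 5 degrees), a list of three. In form: [{"translation": [x, y, z], "turn": [rx, ry, rz]}, ...]. A call has 1 to 12 rows; each row is the pose to reach, as a shift and turn from the pose commanded when the call began, along the tool's axes at that moment; what a row does not reach only later rows make up. A row lasts 1/12 s, in which the tool goes at most 41.7 mm and 7.16 degrees, less where a joint would pass 70% of its speed; a pose out of reach is approached as far as the arm can. A call with a gripper value outside its range is refused whole. "gripper" is the finger opening in mm, from 0 to 94, set as the call begins (left out, the last holds). The fingers move at their own pace and stop on an object; "force" is the grip in N (left out, the last holds). Time passes only in rows, so rows that repeat a pose let the fingers close. It gives the time, the measured TCP pose, the force and the opening at its end, in the units of the state.
- ctrl.get_obs(): the state, without advancing time (a new reading comes with each control period).
- optics.camera(name): name is "scene" or "top" or "wrist"; returns the picture (480x640x3 uint8, red, green, blue); there is no depth.
- optics.get_calibration(name): a dict with "K" (3x3 intrinsics, pixels), "origin" and "orientation" of the camera in the world. Camera axes: x right, y down, z forward; pixel columns grow to the right and rows downward; lengths in m; the calibration is good to about 2 mm. A picture is of the moment at which its call begins: read the wrist's pose just before it. get_calibration takes no time and is no camera call; for the wrist camera it gives the pose at the moment of the call.
- ctrl.hand_in(): hands the job in, once; it reports no verdict.
Trained networks look in the newest picture that a camera, given by its name, has taken for a name from the list of things; names that differ only in an ending like _2 or _b are one class to them, and where a whole thing is asked for, a point or a joint stands for the part that bears it (a point fixed in the world has none). Each returns a list of dicts, best first, with "score" (0 to 1); they miss things now and then, are a little off and sometimes report something else, mostly with a low value. They report only what shows in the picture. A call takes as long as a camera call. They do not tell look-alikes from the thing itself.
- models.look_for(target, camera): "box" ([left, top, right, bottom] in pixels, round what is visible of it).
- models.cut_out(target, camera): "pixels" (480x640 bool, what is visible of it) and "box" ([left, top, right, bottom] in pixels, round what is visible of it).
- models.mark_of(target, camera): "at" ([column, row] in pixels: a listed point, or the origin of a listed thing).
The state is a dict: "time_s": time; "qpos": joint angles; "joint_vel": joint speeds; "tau": joint torques, N m; "ee_pos": TCP position; "eef_rot": TCP orientation; "force": force on the tool from outside, world axes, zero at the start; "moment": the same for the moment, N m; "grip_width": finger opening in m.
Only numpy, scipy, OpenCV 4.12 (cv2) and the standard library are available. Lean on these libraries where they do the work, as an engineer would, in place of code of your own. Each camera call takes 0.05 s, during which the arm holds its last target.

## Working session

There is one attempt and no reset: what is moved stays moved. The work goes in short steps, Python scripts to look and compute and a tool call to move; the robot and the scene stay as the last step left them, time stands still between calls to the robot, and variables do not carry over. Pictures are saved under pics/ and viewed, and the job is handed in when it is done.

Besides the shell and the picture viewer there is one more tool, called after ">>>" as name([rows], argument=value, ...), one row to a line, values as JSON. arm_command: Moves the arm, as the interface text tells. Its arguments: {"type":"object","properties":{"deltas":{"type":"array"},"gripper":{"type":"number"},"force":{"type":"number"}},"required":["deltas"]}

```bash
mkdir -p pics; cat > h.py <<'E'
import numpy as np, cv2
from station import ctrl, optics, models
def snap(c,f):
    im=optics.camera(c); cv2.imwrite('pics/'+f,im[:,:,::-1]); return im
E
python3 - <<'E'
from h import *
o=ctrl.get_obs(); print({k:np.round(v,3) for k,v in o.items()}, ctrl.tip_reach)
for c in ['scene','top']:
    snap(c,c+'0.png'); 
    k=optics.get_calibration(c); print(c,k)
print(optics.get_calibration('wrist'))
E
```

```text
{'time_s': np.float64(0.0), 'qpos': array([-1.262,  0.3  ,  1.522,  0.   ,  1.321, -0.067]), 'joint_vel': array([-0.001,  0.003,  0.001,  0.002,  0.001,  0.   ]), 'tau': array([-0.0000e+00, -5.3180e+01, -3.5274e+01,  7.1000e-02,  2.4000e-02,
       -0.0000e+00]), 'ee_pos': array([ 0.202, -0.511,  0.224]), 'eef_rot': array([-1.656,  1.57 ,  1.861]), 'force': array([ 0.264,  0.348, -0.368]), 'moment': array([ 0.031, -0.003, -0.071]), 'grip_width': np.float64(0.094)} 0.019
scene {'K': array([[488.19912666,   0.        , 321.33208177],
       [  0.        , 488.19912666, 240.82228865],
       [  0.        ,   0.        ,   1.        ]]), 'origin': array([ 1.59169289, -0.27923248,  0.7789723 ]), 'orientation': array([-2.15609089, -0.0202752 ,  1.28015585])}
top {'K': array([[433.79096775,   0.        , 315.09747046],
       [  0.        , 433.79096775, 238.53601896],
       [  0.        ,   0.        ,   1.        ]]), 'origin': array([0.3931435 , 0.05559862, 1.02496537]), 'orientation': array([-2.97167689,  0.00614986, -1.57015828])}
{'K': array([[381.06878163,   0.        , 316.82579694],
       [  0.        , 381.06878163, 239.58225953],
       [  0.        ,   0.        ,   1.        ]]), 'origin': array([ 0.26389213, -0.48802589,  0.38435779]), 'orientation': array([ 2.90868561e+00,  4.97463813e-04, -1.19416543e+00])}
```

View pics/scene0.png

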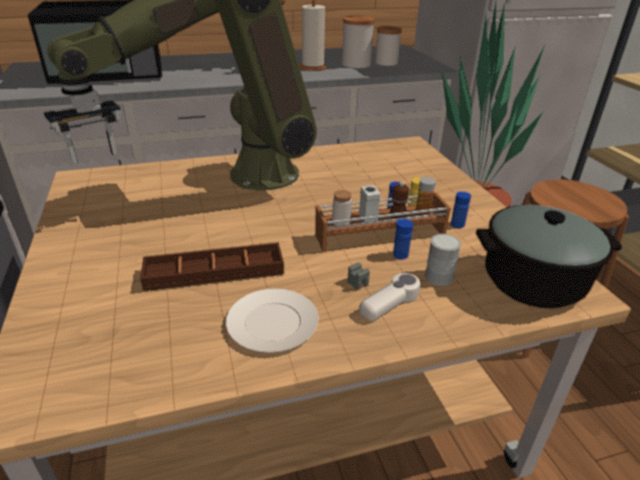

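View pics/top0.png

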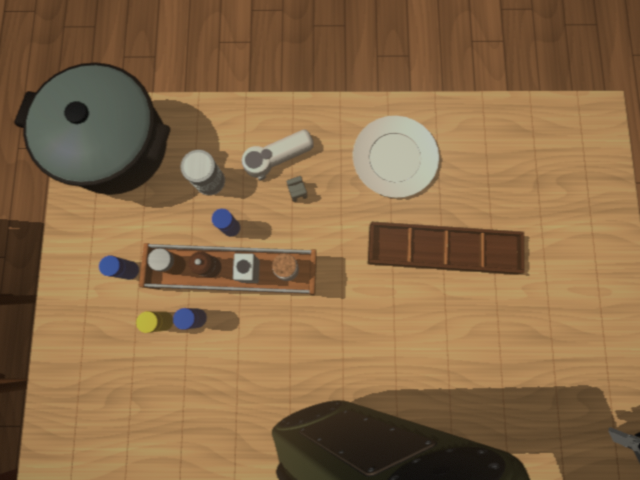

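The top view shows the shelf at (145–315, 243–293). From left to right it holds the glass jar (160,260), mill (202,263), tin (244,267) and squat jar (285,267). The tray is on the right at (368–524, 222–273). Blue and yellow look-alikes stand near the shelf. I'll zoom in to measure.

```bash
python3 - <<'E'
import cv2
im=cv2.imread('pics/top0.png')
cv2.imwrite('pics/zs.png',cv2.resize(im[230:335,90:330],None,fx=3.3,fy=3.3,interpolation=cv2.INTER_CUBIC))
cv2.imwrite('pics/zt.png',cv2.resize(im[210:285,355:540],None,fx=4,fy=4,interpolation=cv2.INTER_CUBIC))
E
python3 - <<'E'
from h import *
snap('top','top1.png')
for n in ['shelf','tray','glass_jar','tin','mill','squat_jar']:
    for r in models.mark_of(n,'top')[:4]: print(n,r)
for n in ['shelf','tray','glass_jar','tin','mill','squat_jar']:
    for r in models.cut_out(n,'top')[:1]:
        print(n,r['box'],r['score']); np.save('m_%s.npy'%n,r['pixels'])
E
```

```text
shelf {'at': [236.9, 271.6], 'score': 0.96}
tray {'at': [437.3, 247.4], 'score': 0.59}
glass_jar {'at': [164.3, 321.5], 'score': 0.96}
glass_jar {'at': [230.8, 228.0], 'score': 0.93}
glass_jar {'at': [197.4, 317.1], 'score': 0.74}
glass_jar {'at': [129.1, 267.6], 'score': 0.68}
tin {'at': [250.1, 269.2], 'score': 0.94}
mill {'at': [208.2, 268.1], 'score': 0.75}
squat_jar {'at': [289.2, 268.5], 'score': 0.57}
shelf [139.0, 242.2, 319.4, 298.1] 0.63
tray [141.3, 243.5, 318.6, 298.9] 0.73
glass_jar [139.4, 312.6, 175.6, 333.6] 0.92
tin [231.9, 252.5, 260.2, 282.1] 0.74
mill [188.2, 252.1, 223.1, 279.5] 0.67
squat_jar [273.8, 254.9, 301.4, 280.4] 0.77
```

View pics/zs.png

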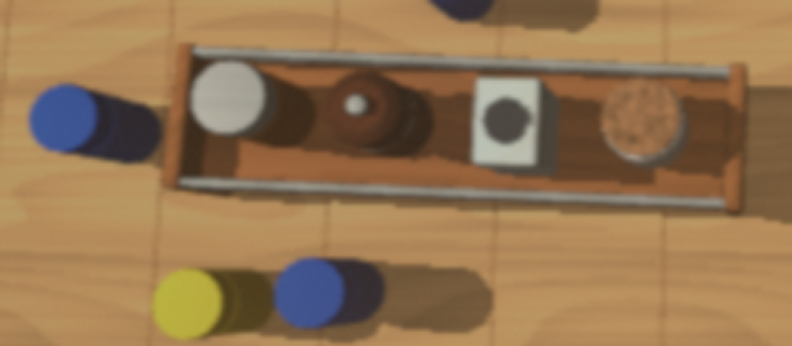

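View pics/zt.png

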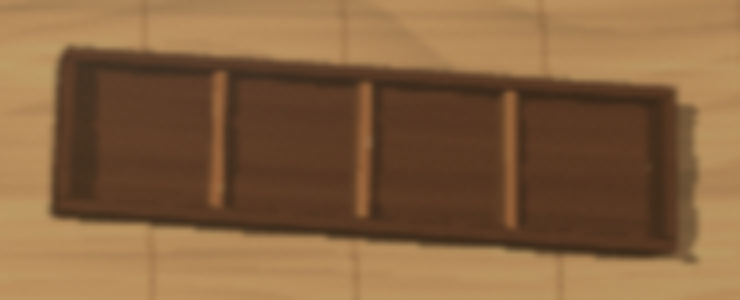

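```bash
cat >> h.py <<'E'
from scipy.spatial.transform import Rotation as R
from scipy.optimize import least_squares
def cam(c):
    k=optics.get_calibration(c); return k['K'],np.array(k['origin']),R.from_euler('xyz',k['orientation']).as_matrix()
def proj(P,c):
    K,o,M=c; q=(np.atleast_2d(P)-o)@M@K.T; return q[:,:2]/q[:,2:]
def ray(uv,z,c):
    K,o,M=c; uv=np.atleast_2d(uv); d=np.c_[uv,np.ones(len(uv))]@np.linalg.inv(K).T@M.T
    return o+d*((z-o[2])/d[:,2])[:,None]
E
python3 - <<'E'
from h import *
c=cam('top')
def zs(u,v): return (90+(u+.5)/3.3-.5, 230+(v+.5)/3.3-.5)
def zt(u,v): return (355+(u+.5)/4-.5, 210+(v+.5)/4-.5)
S=[((.048,.188,.1),zs(182,44)),((.048,-.188,.1),zs(746,65)),((-.048,.188,.1),zs(164,187)),((-.048,-.188,.1),zs(742,212))]
T=[((.048,.176,.044),zt(66,47)),((.048,-.176,.044),zt(676,88)),((-.048,.176,.044),zt(54,211)),((-.048,-.176,.044),zt(673,250)),
 ((.04,.084,.036),zt(219,72)),((-.04,.084,.036),zt(217,207)),((.04,0,.036),zt(366,82)),((-.04,0,.036),zt(362,217)),((.04,-.084,.036),zt(511,91)),((-.04,-.084,.036),zt(511,228))]
def pose(p,L): 
    cc,s=np.cos(p[2]),np.sin(p[2]); L=np.array(L); return np.c_[p[0]+cc*L[:,0]-s*L[:,1],p[1]+s*L[:,0]+cc*L[:,1],L[:,2]]
for n,D in (('shelf',S),('tray',T)):
    L=[d[0] for d in D]; U=np.array([d[1] for d in D])
    r=least_squares(lambda p:(proj(pose(p,L),c)-U).ravel(),[.5,0,0],loss='soft_l1')
    print(n,r.x.round(4)); print((proj(pose(r.x,L),c)-U).round(1).tolist())
    np.save(n+'.npy',r.x)
p=np.load('shelf.npy')
for n,u,h in (('glass',zs(228,98),.171),('mill button',zs(356,104),.171),('tin',zs(506,121),.155),('tin tl',zs(474,78),.155),('tin tr',zs(541,79),.155),('tin bl',zs(471,164),.155),('tin br',zs(538,165),.155),('squat',zs(642,120),.157)):
    w=ray(u,h,c)[0]; d=w[:2]-p[:2]; cc,s=np.cos(p[2]),np.sin(p[2])
    print(n,w.round(4),'in shelf',np.round([cc*d[0]+s*d[1],-s*d[0]+cc*d[1]],4))
E
```

```text
shelf [ 0.4882  0.2471 -0.0407]
[[-1.3, -0.7], [1.3, -0.1], [-0.7, 0.4], [0.7, 0.2]]
tray [ 0.5429 -0.2384 -0.0675]
[[-0.7, -0.5], [0.2, -0.7], [0.3, -0.2], [1.5, 0.5], [0.1, -0.0], [-0.5, 0.4], [-0.3, -0.2], [0.1, 0.4], [-0.1, -0.0], [-0.2, 0.1]]
glass [0.4979 0.3714 0.171 ] in shelf [0.0046 0.1246]
mill button [0.4942 0.2941 0.171 ] in shelf [0.0041 0.0472]
tin [0.4857 0.2063 0.155 ] in shelf [-0.0008 -0.0408]
tin tl [0.5122 0.2267 0.155 ] in shelf [ 0.0248 -0.0193]
tin tr [0.5115 0.1856 0.155 ] in shelf [ 0.0259 -0.0605]
tin bl [0.4595 0.2268 0.155 ] in shelf [-0.0279 -0.0214]
tin br [0.4589 0.1861 0.155 ] in shelf [-0.0268 -0.0621]
squat [0.4861 0.1231 0.157 ] in shelf [ 0.003 -0.124]
```

```bash
cat >> h.py <<'E'
def tool():
    o=ctrl.get_obs(); return np.array(o['ee_pos']),R.from_euler('xyz',o['eef_rot'])
def plan(xyz,yaw=None):
    """needed translation (units 25mm) and turn (units 5deg) in tool axes; tool x down, y along (sin,cos)-row"""
    p,r=tool(); M=r.as_matrix()
    t=M.T@(np.array(xyz)-p)/.025
    tn=np.zeros(3)
    if yaw is not None:
        y=np.array([-np.sin(yaw),np.cos(yaw),0]); 
        if y@M[:,1]<0: y=-y
        x=np.array([0,0,-1.]); G=np.c_[x,y,np.cross(x,y)]
        tn=np.degrees(R.from_matrix(M.T@G).as_rotvec())/5
    print('pos',p.round(4),'T',t.round(3),'turn',tn.round(3),'axes y',M[:,1].round(3),'z',M[:,2].round(3),'xdown',M[:,0].round(4))
def shelfpt(n,l):
    p=np.load(n+'.npy'); cc,s=np.cos(p[2]),np.sin(p[2]); return np.array([p[0]+cc*l[0]-s*l[1],p[1]+s*l[0]+cc*l[1]])
E
python3 - <<'E'
from h import *
plan([.486,.123,.26],-.04)
for y in (.126,.042,-.042,-.126): print(shelfpt('tray',(0,y)).round(4), shelfpt('shelf',(0,y)).round(4))
E
```

```text
pos [ 0.2019 -0.5116  0.2245] T [ -1.422 -19.443 -19.888] turn [ 4.764e+00 -0.000e+00 -1.000e-03] axes y [ 0.367 -0.93   0.   ] z [-0.93  -0.367 -0.   ] xdown [ 1.e-04 -1.e-04 -1.e+00]
[ 0.5514 -0.1127] [0.4933 0.373 ]
[ 0.5458 -0.1965] [0.4899 0.289 ]
[ 0.5401 -0.2803] [0.4865 0.2051]
[ 0.5344 -0.3641] [0.483  0.1212]
```

>>> arm_command([
  {"translation":[-1.4,-1,-1],"turn":[0.5,0,0]},
  {"translation":[-1.4,-2,-2],"turn":[1,0,0]},
  {"translation":[-1.4,-3,-3],"turn":[1.5,0,0]},
  {"translation":[-1.4,-4,-4],"turn":[2,0,0]},
  {"translation":[-1.4,-5,-5],"turn":[2.5,0,0]},
  {"translation":[-1.4,-6,-6],"turn":[3,0,0]},
  {"translation":[-1.4,-7,-7],"turn":[3.5,0,0]},
  {"translation":[-1.4,-8,-8],"turn":[4,0,0]},
  {"translation":[-1.4,-9,-9],"turn":[4.5,0,0]},
  {"translation":[-1.4,-10,-10],"turn":[4.75,0,0]},
  {"translation":[-1.4,-10.5,-10.5],"turn":[4.75,0,0]},
  {"translation":[-1.4,-10.5,-10.5],"turn":[4.75,0,0]},
], gripper=72, force=25)

```text
time_s: 1.75
ee_pos: [0.3506, -0.1687, 0.2597]
eef_rot: [-3.113, 1.57, -0.007]
force: [-0.8, 0.7, 0.3]
grip_width: 0.072
```

```bash
python3 - <<'E'
from h import *
plan([.486,.123,.26],-.04)
E
```

```text
pos [ 0.3506 -0.1687  0.2597] T [-7.0000e-03 -1.1851e+01 -5.0000e+00] turn [ 0.051 -0.009  0.   ] axes y [-0.036 -0.999 -0.   ] z [-0.999  0.036 -0.001] xdown [ 8.e-04 -0.e+00 -1.e+00]
```

>>> arm_command([
  {"translation":[0,-1.2,-0.5],"turn":[0,0,0]},
  {"translation":[0,-2.4,-1],"turn":[0,0,0]},
  {"translation":[0,-3.6,-1.5],"turn":[0,0,0]},
  {"translation":[0,-4.8,-2],"turn":[0,0,0]},
  {"translation":[0,-6,-2.5],"turn":[0,0,0]},
  {"translation":[0,-7.2,-3],"turn":[0,0,0]},
  {"translation":[0,-8.4,-3.5],"turn":[0,0,0]},
  {"translation":[0,-9.6,-4],"turn":[0,0,0]},
  {"translation":[0,-10.8,-4.5],"turn":[0,0,0]},
  {"translation":[0,-11.85,-5],"turn":[0,0,0]},
  {"translation":[0,-11.85,-5],"turn":[0,0,0]},
  {"translation":[0,-11.85,-5],"turn":[0,0,0]},
])

```text
time_s: 2.75
ee_pos: [0.4864, 0.1203, 0.2589]
eef_rot: [0.356, 1.57, -2.822]
force: [0.2, -0.4, 0.2]
grip_width: 0.0719
```

```bash
python3 - <<'E'
from h import *
snap('wrist','w0.png'); c=cam('wrist')
for n,P in (('squat',(.4861,.1231,.157)),('tin',(.4857,.2063,.157)),('mill',(.4942,.2941,.171)),('glass',(.4979,.3714,.171))): print(n,proj(P,c).round(0))
print(proj(np.r_[shelfpt('shelf',(-.048,-.188)),.1],c),proj(np.r_[shelfpt('shelf',(.048,-.188)),.1],c))
plan([.486,.123,.12],-.04)
E
```

```text
squat [[310. 246.]]
tin [[194. 251.]]
mill [[ 56. 249.]]
glass [[-59. 247.]]
[[383.57906386 285.81746195]] [[388.64950605 176.43027168]]
pos [0.4861 0.1196 0.2591] T [ 5.564 -0.138  0.006] turn [ 0.02   0.007 -0.004] axes y [-0.038 -0.999  0.   ] z [-0.999  0.038  0.001] xdown [-7.e-04 -3.e-04 -1.e+00]
```

View pics/w0.png

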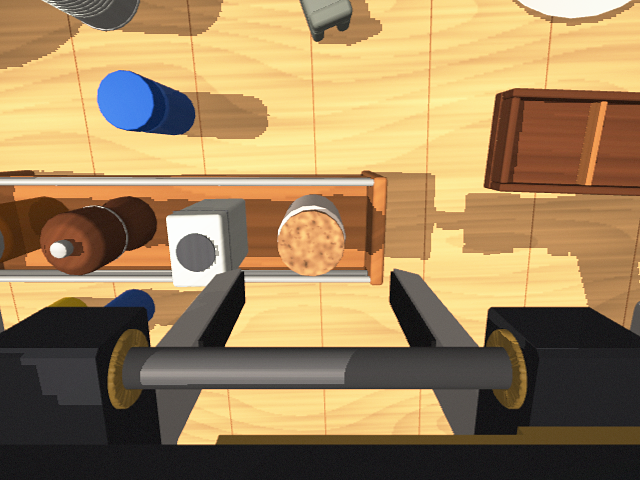

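The wrist view puts the squat jar at (311,242), against a predicted (310,246), so the positions agree. I'll go down now.

>>> arm_command([
  {"translation":[0.6,-0.1,0],"turn":[0,0,0]},
  {"translation":[1.2,-0.14,0],"turn":[0,0,0]},
  {"translation":[1.8,-0.14,-0.05],"turn":[0,0,0]},
  {"translation":[2.4,-0.14,-0.05],"turn":[0,0,0]},
  {"translation":[3,-0.14,-0.05],"turn":[0,0,0]},
  {"translation":[3.6,-0.14,-0.05],"turn":[0,0,0]},
  {"translation":[4.2,-0.14,-0.05],"turn":[0,0,0]},
  {"translation":[4.8,-0.14,-0.05],"turn":[0,0,0]},
  {"translation":[5.2,-0.14,-0.05],"turn":[0,0,0]},
  {"translation":[5.55,-0.14,-0.05],"turn":[0,0,0]},
  {"translation":[5.55,-0.14,-0.05],"turn":[0,0,0]},
])

```text
time_s: 3.72
ee_pos: [0.4869, 0.1228, 0.1195]
eef_rot: [0.235, 1.569, -2.947]
force: [0.0, -0.9, -0.9]
grip_width: 0.072
```

>>> arm_command([
  {"translation":[0,0,0],"turn":[0,0,0]},
  {"translation":[0,0,0],"turn":[0,0,0]},
  {"translation":[0,0,0],"turn":[0,0,0]},
  {"translation":[0,0,0],"turn":[0,0,0]},
  {"translation":[0,0,0],"turn":[0,0,0]},
  {"translation":[0,0,0],"turn":[0,0,0]},
], gripper=30, force=25)

```text
time_s: 4.22
ee_pos: [0.4878, 0.1237, 0.1214]
eef_rot: [-2.958, 1.569, 0.145]
force: [-0.4, 0.7, 6.5]
grip_width: 0.0515
```

>>> arm_command([
  {"translation":[-0.2,0,0],"turn":[0,0,0]},
  {"translation":[-0.6,0,0],"turn":[0,0,0]},
  {"translation":[-1,0,0],"turn":[0,0,0]},
  {"translation":[-1.5,0,0],"turn":[0,0,0]},
  {"translation":[-2,0,0],"turn":[0,0,0]},
  {"translation":[-2.5,0,0],"turn":[0,0,0]},
  {"translation":[-2.9,0,0],"turn":[0,0,0]},
  {"translation":[-3,0,0],"turn":[0,0,0]},
  {"translation":[-3,0,0],"turn":[0,0,0]},
])

```text
time_s: 4.97
ee_pos: [0.4877, 0.1236, 0.1966]
eef_rot: [-2.932, 1.569, 0.17]
force: [-0.1, -0.7, -3.3]
grip_width: 0.0512
```

```bash
python3 - <<'E'
from h import *
o=ctrl.get_obs(); print(o['force'],o['grip_width'])
snap('scene','s1.png')
plan([.5344,-.3641,.195],-.0675)
E
```

```text
[-0.13175565 -0.68097632 -3.32080055] 0.051225421895770555
pos [0.4874 0.1235 0.1958] T [ 0.03  19.419 -2.633] turn [ 0.33  -0.003  0.001] axes y [-0.039 -0.999 -0.   ] z [-0.999  0.039 -0.   ] xdown [ 2.e-04  1.e-04 -1.e+00]
```

View pics/s1.png

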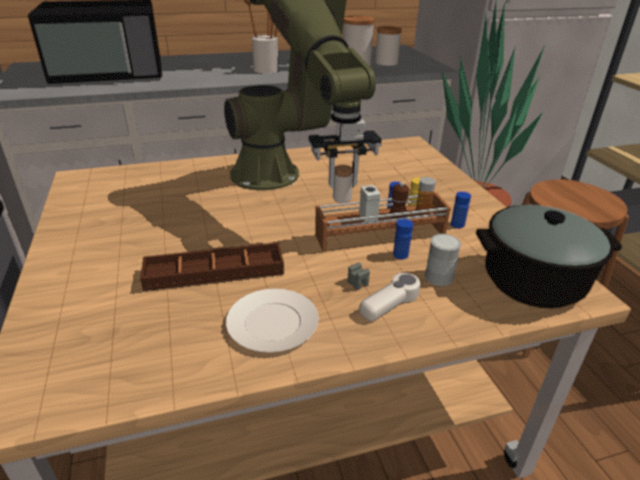

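The squat jar is gripped (51 mm opening) and hangs upright above the shelf at (345,185). I'll carry it across.

>>> arm_command([
  {"translation":[0,0.2,0],"turn":[0,0,0]},
  {"translation":[0,0.7,-0.1],"turn":[0,0,0]},
  {"translation":[0,1.5,-0.2],"turn":[0,0,0]},
  {"translation":[0,2.5,-0.3],"turn":[0.1,0,0]},
  {"translation":[0,3.5,-0.45],"turn":[0.1,0,0]},
  {"translation":[0,4.5,-0.6],"turn":[0.1,0,0]},
  {"translation":[0,5.5,-0.75],"turn":[0.2,0,0]},
  {"translation":[0,6.5,-0.9],"turn":[0.2,0,0]},
  {"translation":[0,7.5,-1],"turn":[0.2,0,0]},
  {"translation":[0,8.5,-1.15],"turn":[0.3,0,0]},
  {"translation":[0,9.5,-1.3],"turn":[0.33,0,0]},
  {"translation":[0,10.5,-1.4],"turn":[0.33,0,0]},
])

```text
time_s: 6.02
ee_pos: [0.5119, -0.1416, 0.1949]
eef_rot: [-0.258, 1.57, 2.815]
force: [-0.0, 0.9, -2.1]
grip_width: 0.0514
```

>>> arm_command([
  {"translation":[0,1,-0.15],"turn":[0,0,0]},
  {"translation":[0,2,-0.3],"turn":[0,0,0]},
  {"translation":[0,3,-0.45],"turn":[0,0,0]},
  {"translation":[0,4,-0.6],"turn":[0,0,0]},
  {"translation":[0,5,-0.7],"turn":[0,0,0]},
  {"translation":[0,6,-0.8],"turn":[0,0,0]},
  {"translation":[0,7,-0.9],"turn":[0,0,0]},
  {"translation":[0,7.8,-1],"turn":[0,0,0]},
  {"translation":[0,8.4,-1.1],"turn":[0,0,0]},
  {"translation":[0,8.8,-1.15],"turn":[0,0,0]},
  {"translation":[0,8.9,-1.2],"turn":[0,0,0]},
  {"translation":[0,8.9,-1.2],"turn":[0,0,0]},
])

```text
time_s: 7.02
ee_pos: [0.527, -0.3643, 0.195]
eef_rot: [-0.643, 1.57, 2.43]
force: [-1.1, 0.2, -2.2]
grip_width: 0.0514
```

```bash
python3 - <<'E'
from h import *
snap('wrist','w1.png'); c=cam('wrist'); snap('top','t2.png')
for y in (.084,0,-.084): print(proj(np.r_[shelfpt('tray',(.04,y)),.036],c).round(0),proj(np.r_[shelfpt('tray',(-.04,y)),.036],c).round(0))
plan([.5344,-.3641,.077],-.0675)
E
```

```text
[[ 62. 173.]] [[ 76. 266.]]
[[163. 173.]] [[172. 266.]]
[[265. 173.]] [[268. 266.]]
pos [ 0.5272 -0.3634  0.1955] T [ 4.738  0.012 -0.29 ] turn [0.007 0.004 0.005] axes y [-0.067 -0.998 -0.   ] z [-0.998  0.067  0.   ] xdown [-4.e-04  5.e-04 -1.e+00]
```

View pics/w1.png

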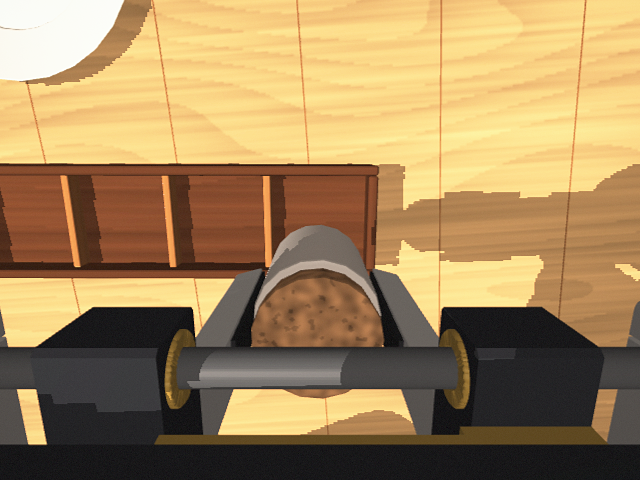

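The predicted divider positions match the picture (266,175 to 268,264). The jar is lined up with the rightmost bay, so I'll lower it.

>>> arm_command([
  {"translation":[0.2,0,-0.15],"turn":[0,0,0]},
  {"translation":[0.7,0,-0.29],"turn":[0,0,0]},
  {"translation":[1.2,0,-0.29],"turn":[0,0,0]},
  {"translation":[1.8,0,-0.29],"turn":[0,0,0]},
  {"translation":[2.4,0,-0.29],"turn":[0,0,0]},
  {"translation":[3,0,-0.29],"turn":[0,0,0]},
  {"translation":[3.6,0,-0.29],"turn":[0,0,0]},
  {"translation":[4,0,-0.29],"turn":[0,0,0]},
  {"translation":[4.3,0,-0.29],"turn":[0,0,0]},
  {"translation":[4.5,0,-0.29],"turn":[0,0,0]},
  {"translation":[4.55,0,-0.29],"turn":[0,0,0]},
  {"translation":[4.6,0,-0.29],"turn":[0,0,0]},
])

```text
time_s: 8.12
ee_pos: [0.5346, -0.3647, 0.0809]
eef_rot: [2.538, 1.57, -0.671]
force: [0.9, -0.1, -1.7]
grip_width: 0.0515
```

>>> arm_command([
  {"translation":[0.04,0,0],"turn":[0,0,0]},
  {"translation":[0.08,0,0],"turn":[0,0,0]},
  {"translation":[0.12,0,0],"turn":[0,0,0]},
  {"translation":[0.12,0,0],"turn":[0,0,0]},
  {"translation":[0.12,0,0],"turn":[0,0,0]},
])

```text
time_s: 8.53
ee_pos: [0.5345, -0.3646, 0.0779]
eef_rot: [2.702, 1.571, -0.507]
force: [0.7, -1.3, -1.4]
grip_width: 0.0514
```

>>> arm_command([
  {"translation":[0.03,0,0],"turn":[0,0,0]},
  {"translation":[0.06,0,0],"turn":[0,0,0]},
  {"translation":[0.06,0,0],"turn":[0,0,0]},
  {"translation":[0.06,0,0],"turn":[0,0,0]},
])

```text
time_s: 8.87
ee_pos: [0.5345, -0.3647, 0.0765]
eef_rot: [2.679, 1.57, -0.53]
force: [-0.3, 1.0, 0.9]
grip_width: 0.0514
```

>>> arm_command([
  {"translation":[0.04,0,0],"turn":[0,0,0]},
  {"translation":[0.04,0,0],"turn":[0,0,0]},
  {"translation":[0.04,0,0],"turn":[0,0,0]},
])

```text
time_s: 9.12
ee_pos: [0.5347, -0.3647, 0.0765]
eef_rot: [2.607, 1.57, -0.602]
force: [-4.3, 2.9, 9.9]
grip_width: 0.0518
```

Contact: the force has risen to +10 N and z has stopped falling. I'll release and retreat.

>>> arm_command([
  {"translation":[0,0,0],"turn":[0,0,0]},
  {"translation":[0,0,0],"turn":[0,0,0]},
  {"translation":[0,0,0],"turn":[0,0,0]},
  {"translation":[0,0,0],"turn":[0,0,0]},
  {"translation":[0,0,0],"turn":[0,0,0]},
  {"translation":[-0.5,0,0],"turn":[0,0,0]},
  {"translation":[-1.5,0,0],"turn":[0,0,0]},
  {"translation":[-2.5,0,0],"turn":[0,0,0]},
  {"translation":[-3.5,0,0],"turn":[0,0,0]},
  {"translation":[-4.5,0,0],"turn":[0,0,0]},
  {"translation":[-5,0,0],"turn":[0,0,0]},
  {"translation":[-5.5,0,0],"turn":[0,0,0]},
], gripper=72)

```text
time_s: 10.12
ee_pos: [0.5345, -0.3647, 0.2145]
eef_rot: [2.565, 1.569, -0.644]
force: [-0.5, 0.3, -0.5]
grip_width: 0.072
```

```bash
python3 - <<'E'
from h import *
snap('scene','s2.png');snap('wrist','w2.png')
plan([.486,.2063,.215],-.015)
E
```

```text
pos [ 0.5348 -0.3649  0.2144] T [ -0.062 -22.664   3.488] turn [-0.602 -0.024 -0.017] axes y [-0.067 -0.998  0.001] z [-0.998  0.067 -0.002] xdown [ 0.002  -0.0016 -1.    ]
```

View pics/w2.png

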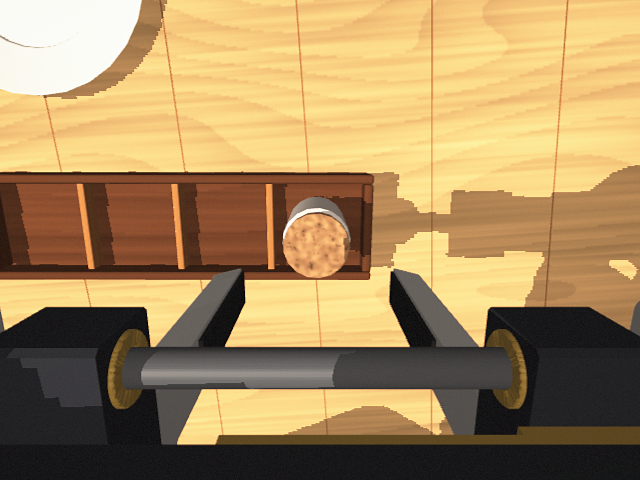

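View pics/s2.png

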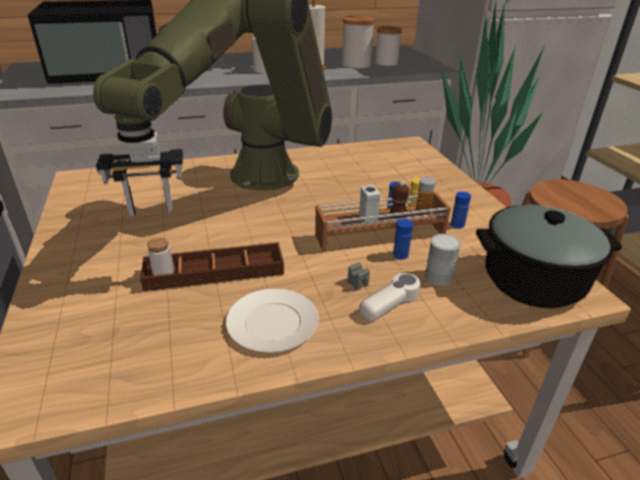

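The squat jar stands in the rightmost bay at (316,243) in the wrist view and (160,257) in the scene view. Next is the tin.

>>> arm_command([
  {"translation":[0,-0.6,0.1],"turn":[0,0,0]},
  {"translation":[0,-1.6,0.25],"turn":[0,0,0]},
  {"translation":[0,-2.8,0.45],"turn":[-0.1,0,0]},
  {"translation":[0,-4,0.6],"turn":[-0.2,0,0]},
  {"translation":[0,-5.2,0.8],"turn":[-0.3,0,0]},
  {"translation":[0,-6.4,1],"turn":[-0.4,0,0]},
  {"translation":[0,-7.6,1.2],"turn":[-0.5,0,0]},
  {"translation":[0,-8.8,1.4],"turn":[-0.6,0,0]},
  {"translation":[0,-10,1.5],"turn":[-0.6,0,0]},
  {"translation":[0,-11.2,1.7],"turn":[-0.6,0,0]},
  {"translation":[0,-12.4,1.9],"turn":[-0.6,0,0]},
  {"translation":[0,-13.6,2.1],"turn":[-0.6,0,0]},
], gripper=66)

```text
time_s: 11.22
ee_pos: [0.5041, -0.0204, 0.2113]
eef_rot: [-0.123, 1.569, 3.003]
force: [0.2, 0.2, 0.2]
grip_width: 0.066
```

```bash
python3 - <<'E'
from h import *
plan([.486,.2063,.215],-.015)
E
```

```text
pos [ 0.5041 -0.0204  0.2113] T [-0.144 -9.055  0.863] turn [-0.003  0.025  0.003] axes y [-0.015 -1.    -0.   ] z [-1.     0.015  0.002] xdown [-2.2e-03  3.0e-04 -1.0e+00]
```

>>> arm_command([
  {"translation":[-0.2,-1,0.1],"turn":[0,0,0]},
  {"translation":[-0.2,-2,0.2],"turn":[0,0,0]},
  {"translation":[-0.2,-3,0.3],"turn":[0,0,0]},
  {"translation":[-0.2,-4,0.4],"turn":[0,0,0]},
  {"translation":[-0.2,-5,0.5],"turn":[0,0,0]},
  {"translation":[-0.2,-6,0.6],"turn":[0,0,0]},
  {"translation":[-0.2,-7,0.7],"turn":[0,0,0]},
  {"translation":[-0.2,-8,0.8],"turn":[0,0,0]},
  {"translation":[-0.2,-8.7,0.85],"turn":[0,0,0]},
  {"translation":[-0.2,-9,0.85],"turn":[0,0,0]},
  {"translation":[-0.2,-9,0.85],"turn":[0,0,0]},
])

```text
time_s: 12.13
ee_pos: [0.4867, 0.2043, 0.2165]
eef_rot: [0.282, 1.569, -2.873]
force: [0.3, -0.4, 0.8]
grip_width: 0.0658
```

```bash
python3 - <<'E'
from h import *
snap('wrist','w3.png'); c=cam('wrist')
print(proj((.4857,.2063,.157),c).round(0))
plan([.486,.2063,.124],-.015)
E
```

```text
[[310. 265.]]
pos [0.4869 0.2034 0.2168] T [ 3.71  -0.119  0.032] turn [ 0.009  0.016 -0.008] axes y [-0.014 -1.     0.001] z [-1.     0.014  0.001] xdown [-1.4e-03 -6.0e-04 -1.0e+00]
```

View pics/w3.png

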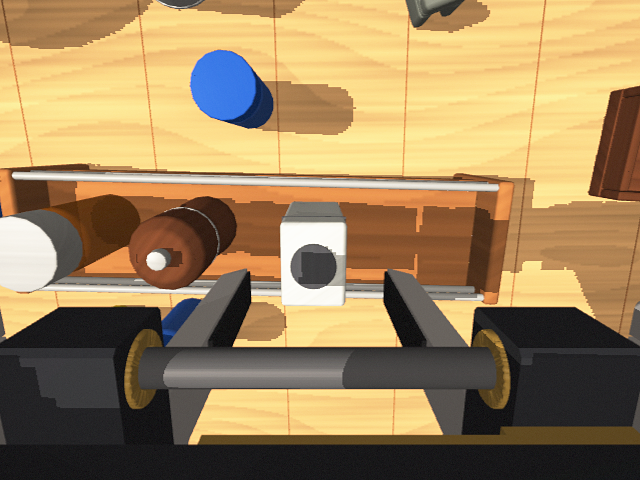

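The tin's disc is at (314,264) and its edges run parallel to the jaws. I'll go down and grip.

>>> arm_command([
  {"translation":[0.3,-0.05,0],"turn":[0,0,0]},
  {"translation":[0.9,-0.05,0],"turn":[0,0,0]},
  {"translation":[1.5,-0.05,0],"turn":[0,0,0]},
  {"translation":[2.1,-0.05,0],"turn":[0,0,0]},
  {"translation":[2.7,-0.05,0],"turn":[0,0,0]},
  {"translation":[3.2,-0.05,0],"turn":[0,0,0]},
  {"translation":[3.5,-0.05,0],"turn":[0,0,0]},
  {"translation":[3.7,-0.05,0],"turn":[0,0,0]},
  {"translation":[3.7,-0.05,0],"turn":[0,0,0]},
])

```text
time_s: 12.93
ee_pos: [0.4869, 0.204, 0.1243]
eef_rot: [0.369, 1.569, -2.788]
force: [0.1, 0.3, 0.1]
grip_width: 0.0661
```

>>> arm_command([
  {"translation":[0,0,0],"turn":[0,0,0]},
  {"translation":[0,0,0],"turn":[0,0,0]},
  {"translation":[0,0,0],"turn":[0,0,0]},
  {"translation":[0,0,0],"turn":[0,0,0]},
  {"translation":[0,0,0],"turn":[0,0,0]},
  {"translation":[0,0,0],"turn":[0,0,0]},
  {"translation":[0,0,0],"turn":[0,0,0]},
], gripper=20)

```text
time_s: 13.52
ee_pos: [0.4873, 0.2048, 0.1256]
eef_rot: [-2.746, 1.57, 0.381]
force: [-1.8, 0.2, 4.9]
grip_width: 0.0399
```

>>> arm_command([
  {"translation":[-0.2,0,0],"turn":[0,0,0]},
  {"translation":[-0.6,0,0],"turn":[0,0,0]},
  {"translation":[-1,0,0],"turn":[0,0,0]},
  {"translation":[-1.5,0,0],"turn":[0,0,0]},
  {"translation":[-2,0,0],"turn":[0,0,0]},
  {"translation":[-2.5,0,0],"turn":[0,0,0]},
  {"translation":[-2.9,0,0],"turn":[0,0,0]},
  {"translation":[-3,0,0],"turn":[0,0,0]},
  {"translation":[-3,0,0],"turn":[0,0,0]},
])

```text
time_s: 14.27
ee_pos: [0.4874, 0.2048, 0.2012]
eef_rot: [-2.815, 1.569, 0.312]
force: [0.2, -0.0, -0.8]
grip_width: 0.0396
```

```bash
python3 - <<'E'
from h import *
snap('wrist','w4.png')
plan([.5401,-.2803,.199],-.0675)
E
```

```text
pos [0.4871 0.2047 0.2003] T [ 0.051 19.365 -2.413] turn [ 0.6   -0.003  0.001] axes y [-0.015 -1.    -0.   ] z [-1.     0.015 -0.   ] xdown [ 2.e-04  1.e-04 -1.e+00]
```

View pics/w4.png

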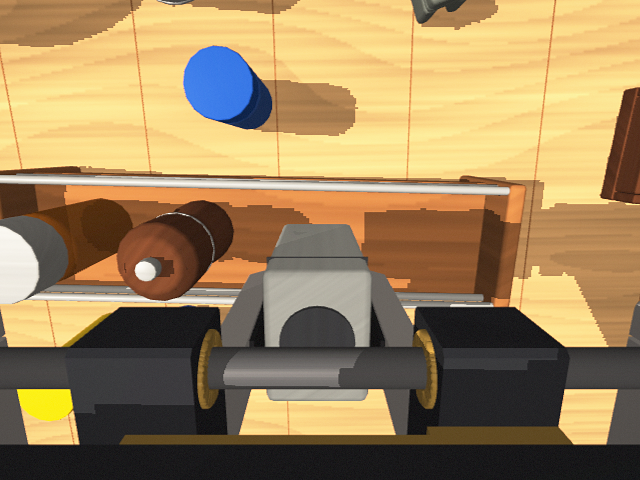

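The tin is held squarely (39.6 mm) and its base is clear of the shelf. I'll carry it.

>>> arm_command([
  {"translation":[0,0.2,0],"turn":[0,0,0]},
  {"translation":[0,0.7,-0.1],"turn":[0,0,0]},
  {"translation":[0,1.5,-0.2],"turn":[0,0,0]},
  {"translation":[0,2.5,-0.3],"turn":[0.1,0,0]},
  {"translation":[0,3.5,-0.4],"turn":[0.2,0,0]},
  {"translation":[0,4.5,-0.5],"turn":[0.3,0,0]},
  {"translation":[0,5.5,-0.65],"turn":[0.4,0,0]},
  {"translation":[0,6.5,-0.8],"turn":[0.5,0,0]},
  {"translation":[0,7.5,-0.9],"turn":[0.6,0,0]},
  {"translation":[0,8.5,-1],"turn":[0.6,0,0]},
  {"translation":[0,9.5,-1.15],"turn":[0.6,0,0]},
  {"translation":[0,10.5,-1.3],"turn":[0.6,0,0]},
])

```text
time_s: 15.32
ee_pos: [0.5152, -0.0605, 0.1998]
eef_rot: [0.02, 1.57, 3.094]
force: [0.3, 0.1, -0.8]
grip_width: 0.0401
```

```bash
python3 - <<'E'
from h import *
plan([.5401,-.2803,.199],-.0675)
E
```

```text
pos [ 0.5152 -0.0605  0.1998] T [ 0.029  8.705 -1.593] turn [-0.006  0.01  -0.   ] axes y [-0.068 -0.998  0.   ] z [-0.998  0.068  0.001] xdown [-8.e-04  0.e+00 -1.e+00]
```

>>> arm_command([
  {"translation":[0,1,-0.2],"turn":[0,0,0]},
  {"translation":[0,2,-0.4],"turn":[0,0,0]},
  {"translation":[0,3,-0.6],"turn":[0,0,0]},
  {"translation":[0,4,-0.8],"turn":[0,0,0]},
  {"translation":[0,5,-1],"turn":[0,0,0]},
  {"translation":[0,6,-1.2],"turn":[0,0,0]},
  {"translation":[0,7,-1.4],"turn":[0,0,0]},
  {"translation":[0,7.7,-1.5],"turn":[0,0,0]},
  {"translation":[0,8.2,-1.6],"turn":[0,0,0]},
  {"translation":[0,8.6,-1.6],"turn":[0,0,0]},
  {"translation":[0,8.7,-1.6],"turn":[0,0,0]},
  {"translation":[0,8.7,-1.6],"turn":[0,0,0]},
])

```text
time_s: 16.32
ee_pos: [0.5406, -0.2782, 0.1999]
eef_rot: [-0.518, 1.57, 2.555]
force: [-0.3, 0.1, -0.8]
grip_width: 0.0399
```

```bash
python3 - <<'E'
from h import *
snap('wrist','w5.png')
plan([.5401,-.2803,.081],-.0675)
E
```

```text
pos [ 0.5407 -0.2776  0.2001] T [4.762 0.11  0.017] turn [0.001 0.003 0.004] axes y [-0.067 -0.998 -0.   ] z [-0.998  0.067  0.   ] xdown [-3.e-04  3.e-04 -1.e+00]
```

View pics/w5.png

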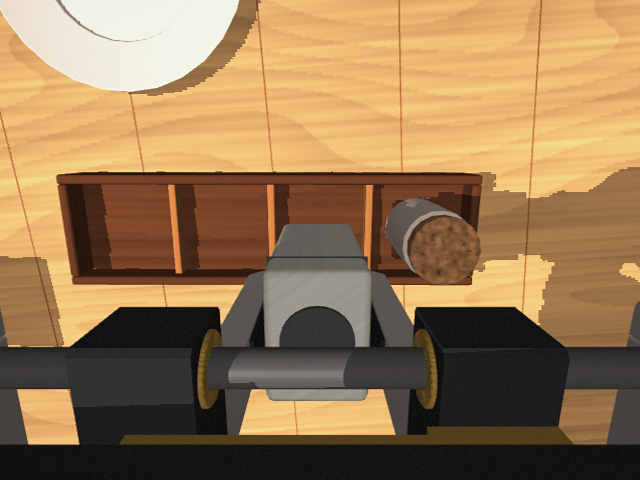

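The tin is above the third bay, and the squat jar stands in the fourth at (445,250). I'll lower it.

>>> arm_command([
  {"translation":[0.2,0.1,0],"turn":[0,0,0]},
  {"translation":[0.7,0.1,0],"turn":[0,0,0]},
  {"translation":[1.2,0.1,0],"turn":[0,0,0]},
  {"translation":[1.8,0.1,0],"turn":[0,0,0]},
  {"translation":[2.4,0.1,0],"turn":[0,0,0]},
  {"translation":[3,0.1,0],"turn":[0,0,0]},
  {"translation":[3.6,0.1,0],"turn":[0,0,0]},
  {"translation":[4.1,0.1,0],"turn":[0,0,0]},
  {"translation":[4.4,0.1,0],"turn":[0,0,0]},
  {"translation":[4.6,0.1,0],"turn":[0,0,0]},
  {"translation":[4.65,0.1,0],"turn":[0,0,0]},
  {"translation":[4.65,0.1,0],"turn":[0,0,0]},
])

```text
time_s: 17.37
ee_pos: [0.5409, -0.2804, 0.084]
eef_rot: [2.944, 1.571, -0.265]
force: [0.0, 0.2, -0.6]
grip_width: 0.04
```

>>> arm_command([
  {"translation":[0.04,0,0],"turn":[0,0,0]},
  {"translation":[0.08,0,0],"turn":[0,0,0]},
  {"translation":[0.12,0,0],"turn":[0,0,0]},
  {"translation":[0.12,0,0],"turn":[0,0,0]},
  {"translation":[0.12,0,0],"turn":[0,0,0]},
])

```text
time_s: 17.78
ee_pos: [0.5408, -0.2805, 0.0811]
eef_rot: [2.572, 1.571, -0.637]
force: [1.0, 0.5, -0.3]
grip_width: 0.0398
```

>>> arm_command([
  {"translation":[0.04,0,0],"turn":[0,0,0]},
  {"translation":[0.06,0,0],"turn":[0,0,0]},
  {"translation":[0.06,0,0],"turn":[0,0,0]},
])

```text
time_s: 18.03
ee_pos: [0.541, -0.2806, 0.0806]
eef_rot: [2.712, 1.57, -0.497]
force: [-4.9, 2.0, 9.3]
grip_width: 0.0398
```

Contact on the floor at +9 N. I'll release.

>>> arm_command([
  {"translation":[0,0,0],"turn":[0,0,0]},
  {"translation":[0,0,0],"turn":[0,0,0]},
  {"translation":[0,0,0],"turn":[0,0,0]},
  {"translation":[0,0,0],"turn":[0,0,0]},
  {"translation":[0,0,0],"turn":[0,0,0]},
  {"translation":[-0.5,0,0],"turn":[0,0,0]},
  {"translation":[-1.5,0,0],"turn":[0,0,0]},
  {"translation":[-2.5,0,0],"turn":[0,0,0]},
  {"translation":[-3.5,0,0],"turn":[0,0,0]},
  {"translation":[-4.5,0,0],"turn":[0,0,0]},
  {"translation":[-5.5,0,0],"turn":[0,0,0]},
  {"translation":[-5.9,0,0],"turn":[0,0,0]},
], gripper=64)

```text
time_s: 19.03
ee_pos: [0.5414, -0.2808, 0.2316]
eef_rot: [2.672, 1.565, -0.537]
force: [-1.0, -0.3, 0.9]
grip_width: 0.0639
```

```bash
python3 - <<'E'
from h import *
snap('wrist','w6.png')
plan([.4942,.2925,.23],-.04)
E
```

```text
pos [ 0.5416 -0.2809  0.2317] T [-1.2000e-02 -2.2757e+01  3.4380e+00] turn [-0.315 -0.062 -0.032] axes y [-0.067 -0.998  0.003] z [-0.998  0.067 -0.005] xdown [ 0.0052 -0.0031 -1.    ]
```

View pics/w6.png

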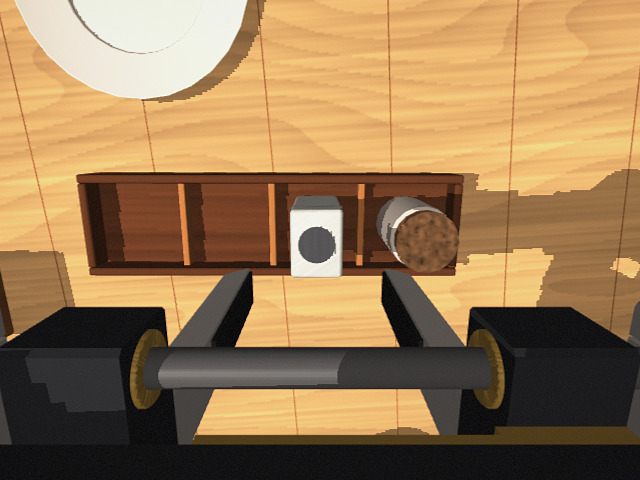

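The tin stands squarely in bay 3 at (316,245). Next is the mill.

>>> arm_command([
  {"translation":[0,-0.6,0.1],"turn":[0,0,0]},
  {"translation":[0,-1.6,0.25],"turn":[0,0,0]},
  {"translation":[0,-2.8,0.45],"turn":[-0.1,0,0]},
  {"translation":[0,-4,0.6],"turn":[-0.2,0,0]},
  {"translation":[0,-5.2,0.8],"turn":[-0.3,0,0]},
  {"translation":[0,-6.4,1],"turn":[-0.3,0,0]},
  {"translation":[0,-7.6,1.2],"turn":[-0.3,0,0]},
  {"translation":[0,-8.8,1.4],"turn":[-0.3,0,0]},
  {"translation":[0,-10,1.5],"turn":[-0.3,0,0]},
  {"translation":[0,-11.2,1.7],"turn":[-0.3,0,0]},
  {"translation":[0,-12.4,1.9],"turn":[-0.3,0,0]},
  {"translation":[0,-13.6,2.1],"turn":[-0.3,0,0]},
])

```text
time_s: 20.08
ee_pos: [0.5106, 0.0637, 0.226]
eef_rot: [0.106, 1.569, -3.077]
force: [1.1, -0.6, -0.3]
grip_width: 0.0641
```

```bash
python3 - <<'E'
from h import *
plan([.4942,.2925,.23],-.04)
E
```

```text
pos [0.5106 0.0637 0.226 ] T [-0.161 -9.117  1.033] turn [-0.016  0.015 -0.002] axes y [-0.041 -0.999  0.   ] z [-0.999  0.041  0.001] xdown [-1.3e-03 -1.0e-04 -1.0e+00]
```

>>> arm_command([
  {"translation":[-0.15,-1,0.1],"turn":[0,0,0]},
  {"translation":[-0.15,-2,0.2],"turn":[0,0,0]},
  {"translation":[-0.15,-3,0.3],"turn":[0,0,0]},
  {"translation":[-0.15,-4,0.4],"turn":[0,0,0]},
  {"translation":[-0.15,-5,0.5],"turn":[0,0,0]},
  {"translation":[-0.15,-6,0.6],"turn":[0,0,0]},
  {"translation":[-0.15,-7,0.8],"turn":[0,0,0]},
  {"translation":[-0.15,-8,0.9],"turn":[0,0,0]},
  {"translation":[-0.15,-8.8,1],"turn":[0,0,0]},
  {"translation":[-0.15,-9.1,1.05],"turn":[0,0,0]},
  {"translation":[-0.15,-9.1,1.05],"turn":[0,0,0]},
])

```text
time_s: 21.0
ee_pos: [0.4939, 0.2916, 0.2296]
eef_rot: [0.457, 1.569, -2.724]
force: [0.2, -0.2, -0.2]
grip_width: 0.0636
```

```bash
python3 - <<'E'
from h import *
snap('wrist','w7.png'); c=cam('wrist')
print(proj((.4942,.2941,.171),c).round(0))
plan([.4942,.2925,.137],-.04)
E
```

```text
[[309. 264.]]
pos [0.4942 0.2905 0.2298] T [ 3.712e+00 -8.100e-02 -2.000e-03] turn [-0.004  0.013 -0.01 ] axes y [-0.04  -0.999  0.001] z [-0.999  0.04   0.001] xdown [-1.2e-03 -8.0e-04 -1.0e+00]
```

View pics/w7.png

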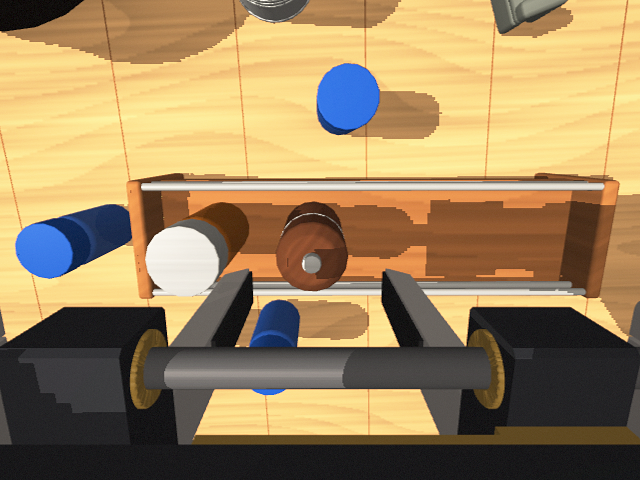

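The mill's button is at (312,263), which agrees with the prediction. I'll go down, grip and lift.

>>> arm_command([
  {"translation":[0.3,-0.05,0],"turn":[0,0,0]},
  {"translation":[0.9,-0.05,0],"turn":[0,0,0]},
  {"translation":[1.5,-0.05,0],"turn":[0,0,0]},
  {"translation":[2.1,-0.05,0],"turn":[0,0,0]},
  {"translation":[2.7,-0.05,0],"turn":[0,0,0]},
  {"translation":[3.2,-0.05,0],"turn":[0,0,0]},
  {"translation":[3.5,-0.05,0],"turn":[0,0,0]},
  {"translation":[3.7,-0.05,0],"turn":[0,0,0]},
  {"translation":[3.7,-0.05,0],"turn":[0,0,0]},
])

```text
time_s: 21.8
ee_pos: [0.4944, 0.2912, 0.1373]
eef_rot: [0.529, 1.569, -2.655]
force: [-0.0, -0.2, 0.0]
grip_width: 0.0643
```

>>> arm_command([
  {"translation":[0,0,0],"turn":[0,0,0]},
  {"translation":[0,0,0],"turn":[0,0,0]},
  {"translation":[0,0,0],"turn":[0,0,0]},
  {"translation":[0,0,0],"turn":[0,0,0]},
  {"translation":[0,0,0],"turn":[0,0,0]},
  {"translation":[0,0,0],"turn":[0,0,0]},
], gripper=30)

```text
time_s: 22.3
ee_pos: [0.4948, 0.2921, 0.1388]
eef_rot: [-2.666, 1.57, 0.435]
force: [0.2, -0.6, 5.5]
grip_width: 0.047
```

>>> arm_command([
  {"translation":[-0.2,0,0],"turn":[0,0,0]},
  {"translation":[-0.6,0,0],"turn":[0,0,0]},
  {"translation":[-1,0,0],"turn":[0,0,0]},
  {"translation":[-1.5,0,0],"turn":[0,0,0]},
  {"translation":[-2,0,0],"turn":[0,0,0]},
  {"translation":[-2.5,0,0],"turn":[0,0,0]},
  {"translation":[-2.9,0,0],"turn":[0,0,0]},
  {"translation":[-3,0,0],"turn":[0,0,0]},
  {"translation":[-3,0,0],"turn":[0,0,0]},
])

```text
time_s: 23.05
ee_pos: [0.4947, 0.292, 0.2141]
eef_rot: [-2.633, 1.569, 0.467]
force: [-0.4, 0.6, -1.8]
grip_width: 0.0468
```

```bash
python3 - <<'E'
from h import *
snap('scene','s3.png')
plan([.5458,-.1965,.213],-.0675)
E
```

```text
pos [0.4945 0.2919 0.2132] T [ 9.0000e-03  1.9435e+01 -2.8590e+00] turn [ 0.3   -0.001  0.001] axes y [-0.041 -0.999 -0.   ] z [-0.999  0.041 -0.   ] xdown [ 1.e-04  0.e+00 -1.e+00]
```

View pics/s3.png

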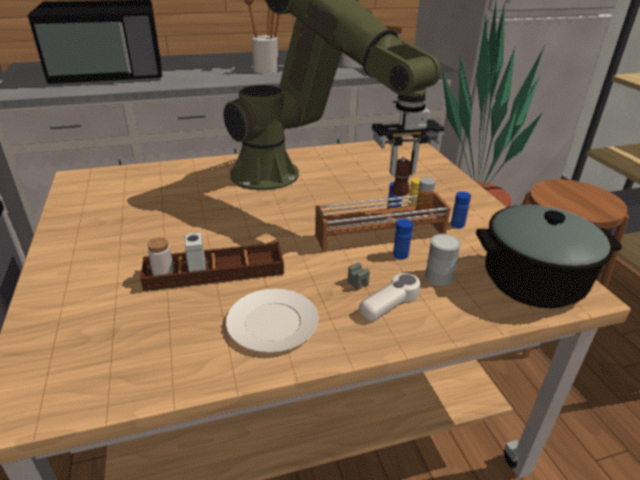

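The mill hangs upright at (402,180). I'll carry it.

>>> arm_command([
  {"translation":[0,0.2,0],"turn":[0,0,0]},
  {"translation":[0,0.7,-0.1],"turn":[0,0,0]},
  {"translation":[0,1.5,-0.2],"turn":[0,0,0]},
  {"translation":[0,2.5,-0.3],"turn":[0.1,0,0]},
  {"translation":[0,3.5,-0.4],"turn":[0.1,0,0]},
  {"translation":[0,4.5,-0.5],"turn":[0.2,0,0]},
  {"translation":[0,5.5,-0.65],"turn":[0.3,0,0]},
  {"translation":[0,6.5,-0.8],"turn":[0.3,0,0]},
  {"translation":[0,7.5,-0.9],"turn":[0.3,0,0]},
  {"translation":[0,8.5,-1.1],"turn":[0.3,0,0]},
  {"translation":[0,9.5,-1.3],"turn":[0.3,0,0]},
  {"translation":[0,10.5,-1.5],"turn":[0.3,0,0]},
])

```text
time_s: 24.1
ee_pos: [0.5207, 0.0259, 0.2128]
eef_rot: [0.232, 1.57, -2.977]
force: [-0.1, 0.4, -1.9]
grip_width: 0.0471
```

```bash
python3 - <<'E'
from h import *
plan([.5458,-.1965,.213],-.0675)
E
```

```text
pos [0.5207 0.0259 0.2128] T [-8.000e-03  8.809e+00 -1.607e+00] turn [-0.005  0.008 -0.002] axes y [-0.068 -0.998  0.   ] z [-0.998  0.068  0.001] xdown [-7.e-04 -1.e-04 -1.e+00]
```

>>> arm_command([
  {"translation":[0,1,-0.2],"turn":[0,0,0]},
  {"translation":[0,2,-0.4],"turn":[0,0,0]},
  {"translation":[0,3,-0.6],"turn":[0,0,0]},
  {"translation":[0,4,-0.8],"turn":[0,0,0]},
  {"translation":[0,5,-1],"turn":[0,0,0]},
  {"translation":[0,6,-1.2],"turn":[0,0,0]},
  {"translation":[0,7,-1.4],"turn":[0,0,0]},
  {"translation":[0,7.8,-1.5],"turn":[0,0,0]},
  {"translation":[0,8.4,-1.6],"turn":[0,0,0]},
  {"translation":[0,8.8,-1.6],"turn":[0,0,0]},
  {"translation":[0,8.85,-1.6],"turn":[0,0,0]},
  {"translation":[0,8.85,-1.6],"turn":[0,0,0]},
])

```text
time_s: 25.1
ee_pos: [0.5458, -0.1954, 0.213]
eef_rot: [-0.552, 1.57, 2.521]
force: [-0.0, 0.4, -1.9]
grip_width: 0.0469
```

```bash
python3 - <<'E'
from h import *
snap('wrist','w8.png')
plan([.5458,-.1965,.094],-.0675)
E
```

```text
pos [ 0.546  -0.1948  0.2131] T [4.764e+00 7.000e-02 1.000e-03] turn [0.002 0.003 0.003] axes y [-0.067 -0.998 -0.   ] z [-0.998  0.067  0.   ] xdown [-2.e-04  3.e-04 -1.e+00]
```

View pics/w8.png

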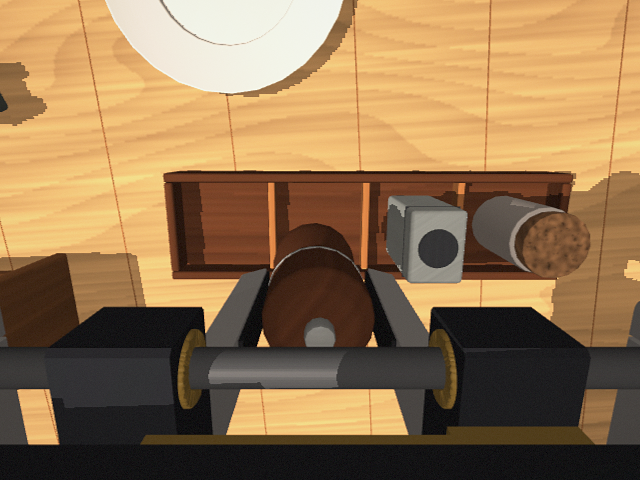

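The mill is over the second bay, between the dividers at columns 272 and 366. I'll lower it.

>>> arm_command([
  {"translation":[0.2,0.07,0],"turn":[0,0,0]},
  {"translation":[0.7,0.07,0],"turn":[0,0,0]},
  {"translation":[1.2,0.07,0],"turn":[0,0,0]},
  {"translation":[1.8,0.07,0],"turn":[0,0,0]},
  {"translation":[2.4,0.07,0],"turn":[0,0,0]},
  {"translation":[3,0.07,0],"turn":[0,0,0]},
  {"translation":[3.6,0.07,0],"turn":[0,0,0]},
  {"translation":[4.1,0.07,0],"turn":[0,0,0]},
  {"translation":[4.4,0.07,0],"turn":[0,0,0]},
  {"translation":[4.6,0.07,0],"turn":[0,0,0]},
  {"translation":[4.65,0.07,0],"turn":[0,0,0]},
  {"translation":[4.65,0.07,0],"turn":[0,0,0]},
])

```text
time_s: 26.15
ee_pos: [0.5462, -0.197, 0.0971]
eef_rot: [2.801, 1.571, -0.408]
force: [-0.4, 0.3, -1.4]
grip_width: 0.0469
```

>>> arm_command([
  {"translation":[0.04,0,0],"turn":[0,0,0]},
  {"translation":[0.08,0,0],"turn":[0,0,0]},
  {"translation":[0.12,0,0],"turn":[0,0,0]},
  {"translation":[0.12,0,0],"turn":[0,0,0]},
  {"translation":[0.12,0,0],"turn":[0,0,0]},
])

```text
time_s: 26.57
ee_pos: [0.546, -0.1971, 0.094]
eef_rot: [2.762, 1.571, -0.447]
force: [-0.3, -0.5, -1.6]
grip_width: 0.047
```

>>> arm_command([
  {"translation":[0.04,0,0],"turn":[0,0,0]},
  {"translation":[0.06,0,0],"turn":[0,0,0]},
  {"translation":[0.06,0,0],"turn":[0,0,0]},
])

```text
time_s: 26.82
ee_pos: [0.5467, -0.1971, 0.0937]
eef_rot: [2.969, 1.569, -0.24]
force: [-1.4, 2.1, 8.6]
grip_width: 0.0469
```

Contact at +8.6 N. I'll release.

>>> arm_command([
  {"translation":[0,0,0],"turn":[0,0,0]},
  {"translation":[0,0,0],"turn":[0,0,0]},
  {"translation":[0,0,0],"turn":[0,0,0]},
  {"translation":[0,0,0],"turn":[0,0,0]},
  {"translation":[0,0,0],"turn":[0,0,0]},
  {"translation":[-0.5,0,0],"turn":[0,0,0]},
  {"translation":[-1.5,0,0],"turn":[0,0,0]},
  {"translation":[-2.5,0,0],"turn":[0,0,0]},
  {"translation":[-3.5,0,0],"turn":[0,0,0]},
  {"translation":[-4.5,0,0],"turn":[0,0,0]},
  {"translation":[-5.3,0,0],"turn":[0,0,0]},
  {"translation":[-5.5,0,0],"turn":[0,0,0]},
], gripper=64)

```text
time_s: 27.82
ee_pos: [0.5468, -0.1974, 0.2344]
eef_rot: [2.801, 1.565, -0.408]
force: [0.5, 0.5, 1.3]
grip_width: 0.064
```

```bash
python3 - <<'E'
from h import *
snap('wrist','w9.png')
plan([.498,.3705,.23],-.04)
E
```

```text
pos [ 0.5467 -0.1973  0.2332] T [  0.079 -22.53    3.473] turn [-0.315 -0.05  -0.018] axes y [-0.067 -0.998  0.002] z [-0.998  0.067 -0.004] xdown [ 0.0043 -0.0018 -1.    ]
```

View pics/w9.png

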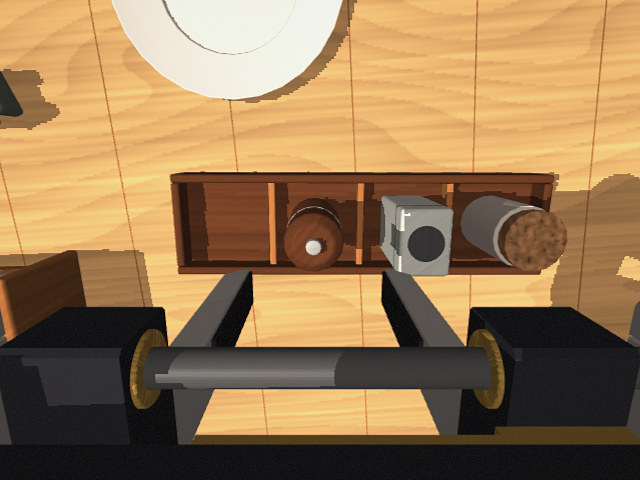

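The mill is upright in bay 2 (button at 313,247). Last is the glass jar.

>>> arm_command([
  {"translation":[0,-0.6,0.1],"turn":[0,0,0]},
  {"translation":[0,-1.6,0.25],"turn":[0,0,0]},
  {"translation":[0,-2.8,0.45],"turn":[-0.1,0,0]},
  {"translation":[0,-4,0.6],"turn":[-0.2,0,0]},
  {"translation":[0,-5.2,0.8],"turn":[-0.3,0,0]},
  {"translation":[0,-6.4,1],"turn":[-0.3,0,0]},
  {"translation":[0,-7.6,1.2],"turn":[-0.3,0,0]},
  {"translation":[0,-8.8,1.4],"turn":[-0.3,0,0]},
  {"translation":[0,-10,1.5],"turn":[-0.3,0,0]},
  {"translation":[0,-11.2,1.7],"turn":[-0.3,0,0]},
  {"translation":[0,-12.4,1.9],"turn":[-0.3,0,0]},
  {"translation":[0,-13.6,2.1],"turn":[-0.3,0,0]},
])

```text
time_s: 28.87
ee_pos: [0.5152, 0.1477, 0.2284]
eef_rot: [0.214, 1.568, -2.969]
force: [0.2, 0.6, 0.0]
grip_width: 0.0639
```

```bash
python3 - <<'E'
from h import *
plan([.498,.3705,.23],-.04)
E
```

```text
pos [0.5152 0.1477 0.2284] T [-0.067 -8.878  1.052] turn [-0.012  0.027 -0.006] axes y [-0.041 -0.999  0.001] z [-0.999  0.041  0.002] xdown [-2.4e-03 -4.0e-04 -1.0e+00]
```

>>> arm_command([
  {"translation":[-0.07,-1,0.1],"turn":[0,0,0]},
  {"translation":[-0.07,-2,0.2],"turn":[0,0,0]},
  {"translation":[-0.07,-3,0.3],"turn":[0,0,0]},
  {"translation":[-0.07,-4,0.4],"turn":[0,0,0]},
  {"translation":[-0.07,-5,0.5],"turn":[0,0,0]},
  {"translation":[-0.07,-6,0.6],"turn":[0,0,0]},
  {"translation":[-0.07,-7,0.8],"turn":[0,0,0]},
  {"translation":[-0.07,-8,0.9],"turn":[0,0,0]},
  {"translation":[-0.07,-8.6,1],"turn":[0,0,0]},
  {"translation":[-0.07,-8.85,1.05],"turn":[0,0,0]},
  {"translation":[-0.07,-8.85,1.05],"turn":[0,0,0]},
])

```text
time_s: 29.78
ee_pos: [0.4987, 0.3686, 0.2306]
eef_rot: [0.58, 1.569, -2.601]
force: [-0.3, -0.7, 0.5]
grip_width: 0.0641
```

```bash
python3 - <<'E'
from h import *
snap('wrist','w10.png'); c=cam('wrist')
print(proj((.4979,.3714,.171),c).round(0))
plan([.498,.3705,.124],-.04)
E
```

```text
[[309. 265.]]
pos [0.4991 0.3676 0.2309] T [ 4.278 -0.116  0.046] turn [-0.009  0.01  -0.01 ] axes y [-0.041 -0.999  0.001] z [-0.999  0.041  0.001] xdown [-9.e-04 -8.e-04 -1.e+00]
```

View pics/w10.png

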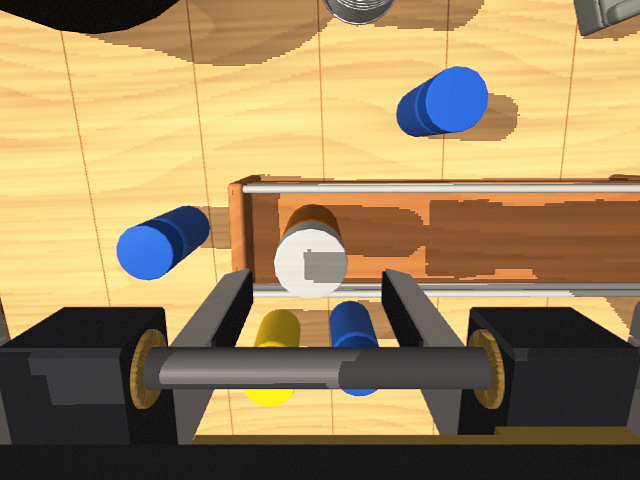

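The amber jar's lid is at (311,263), as predicted. I'll go down, grip and lift.

>>> arm_command([
  {"translation":[0.3,-0.1,0],"turn":[0,0,0]},
  {"translation":[0.9,-0.1,0.05],"turn":[0,0,0]},
  {"translation":[1.5,-0.1,0.05],"turn":[0,0,0]},
  {"translation":[2.1,-0.1,0.05],"turn":[0,0,0]},
  {"translation":[2.7,-0.1,0.05],"turn":[0,0,0]},
  {"translation":[3.3,-0.1,0.05],"turn":[0,0,0]},
  {"translation":[3.8,-0.1,0.05],"turn":[0,0,0]},
  {"translation":[4.1,-0.1,0.05],"turn":[0,0,0]},
  {"translation":[4.25,-0.1,0.05],"turn":[0,0,0]},
  {"translation":[4.25,-0.1,0.05],"turn":[0,0,0]},
])

```text
time_s: 30.67
ee_pos: [0.4983, 0.37, 0.1248]
eef_rot: [0.626, 1.57, -2.557]
force: [-0.3, 0.3, 0.2]
grip_width: 0.0641
```

>>> arm_command([
  {"translation":[0,0,0],"turn":[0,0,0]},
  {"translation":[0,0,0],"turn":[0,0,0]},
  {"translation":[0,0,0],"turn":[0,0,0]},
  {"translation":[0,0,0],"turn":[0,0,0]},
  {"translation":[0,0,0],"turn":[0,0,0]},
  {"translation":[0,0,0],"turn":[0,0,0]},
], gripper=30)

```text
time_s: 31.17
ee_pos: [0.4986, 0.3706, 0.1262]
eef_rot: [-2.503, 1.57, 0.597]
force: [0.4, 0.3, 7.2]
grip_width: 0.0446
```

>>> arm_command([
  {"translation":[-0.2,0,0],"turn":[0,0,0]},
  {"translation":[-0.6,0,0],"turn":[0,0,0]},
  {"translation":[-1,0,0],"turn":[0,0,0]},
  {"translation":[-1.5,0,0],"turn":[0,0,0]},
  {"translation":[-2,0,0],"turn":[0,0,0]},
  {"translation":[-2.5,0,0],"turn":[0,0,0]},
  {"translation":[-2.9,0,0],"turn":[0,0,0]},
  {"translation":[-3,0,0],"turn":[0,0,0]},
  {"translation":[-3,0,0],"turn":[0,0,0]},
])

```text
time_s: 31.92
ee_pos: [0.4985, 0.3705, 0.2015]
eef_rot: [-2.515, 1.569, 0.585]
force: [-0.6, -0.5, -2.0]
grip_width: 0.0447
```

```bash
python3 - <<'E'
from h import *
snap('wrist','w11.png')
plan([.5514,-.1127,.2],-.0675)
E
```

```text
pos [0.4983 0.3704 0.2005] T [ 1.9000e-02  1.9219e+01 -2.9200e+00] turn [ 0.301 -0.001  0.001] axes y [-0.041 -0.999 -0.   ] z [-0.999  0.041 -0.   ] xdown [ 1.e-04  1.e-04 -1.e+00]
```

View pics/w11.png

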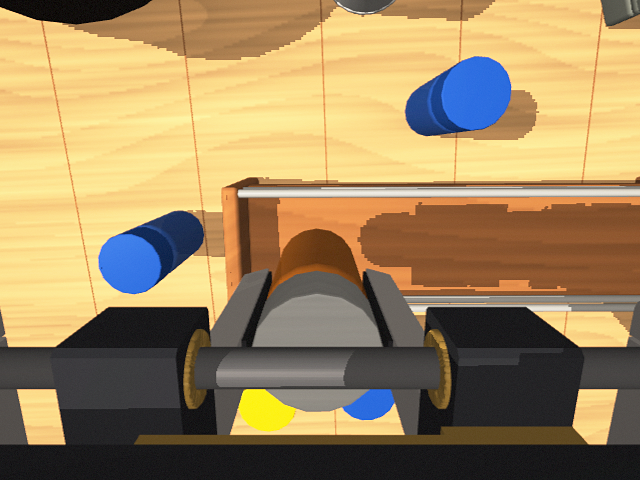

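The jar is held upright. I'll carry it.

>>> arm_command([
  {"translation":[0,0.2,0],"turn":[0,0,0]},
  {"translation":[0,0.7,-0.1],"turn":[0,0,0]},
  {"translation":[0,1.5,-0.2],"turn":[0,0,0]},
  {"translation":[0,2.5,-0.3],"turn":[0.1,0,0]},
  {"translation":[0,3.5,-0.4],"turn":[0.1,0,0]},
  {"translation":[0,4.5,-0.5],"turn":[0.2,0,0]},
  {"translation":[0,5.5,-0.65],"turn":[0.3,0,0]},
  {"translation":[0,6.5,-0.8],"turn":[0.3,0,0]},
  {"translation":[0,7.5,-0.9],"turn":[0.3,0,0]},
  {"translation":[0,8.5,-1.1],"turn":[0.3,0,0]},
  {"translation":[0,9.5,-1.3],"turn":[0.3,0,0]},
  {"translation":[0,10.5,-1.5],"turn":[0.3,0,0]},
])

```text
time_s: 32.97
ee_pos: [0.5245, 0.1044, 0.2001]
eef_rot: [0.322, 1.57, -2.887]
force: [0.7, -0.9, -1.2]
grip_width: 0.0448
```

```bash
python3 - <<'E'
from h import *
plan([.5514,-.1127,.2],-.0675)
E
```

```text
pos [0.5245 0.1044 0.2001] T [ 3.000e-03  8.591e+00 -1.663e+00] turn [-0.005  0.008 -0.003] axes y [-0.068 -0.998  0.   ] z [-0.998  0.068  0.001] xdown [-7.e-04 -2.e-04 -1.e+00]
```

>>> arm_command([
  {"translation":[0,1,-0.2],"turn":[0,0,0]},
  {"translation":[0,2,-0.4],"turn":[0,0,0]},
  {"translation":[0,3,-0.6],"turn":[0,0,0]},
  {"translation":[0,4,-0.8],"turn":[0,0,0]},
  {"translation":[0,5,-1],"turn":[0,0,0]},
  {"translation":[0,6,-1.2],"turn":[0,0,0]},
  {"translation":[0,7,-1.4],"turn":[0,0,0]},
  {"translation":[0,7.7,-1.5],"turn":[0,0,0]},
  {"translation":[0,8.2,-1.6],"turn":[0,0,0]},
  {"translation":[0,8.5,-1.65],"turn":[0,0,0]},
  {"translation":[0,8.6,-1.65],"turn":[0,0,0]},
  {"translation":[0,8.6,-1.65],"turn":[0,0,0]},
])

```text
time_s: 33.97
ee_pos: [0.5514, -0.1108, 0.2003]
eef_rot: [-0.405, 1.57, 2.668]
force: [0.9, 0.4, -1.2]
grip_width: 0.0447
```

```bash
python3 - <<'E'
from h import *
snap('wrist','w12.png')
plan([.5514,-.1127,.081],-.0675)
E
```

```text
pos [ 0.5515 -0.1103  0.2004] T [ 4.775  0.096 -0.005] turn [0.002 0.002 0.002] axes y [-0.067 -0.998 -0.   ] z [-0.998  0.067  0.   ] xdown [-2.e-04  2.e-04 -1.e+00]
```

View pics/w12.png

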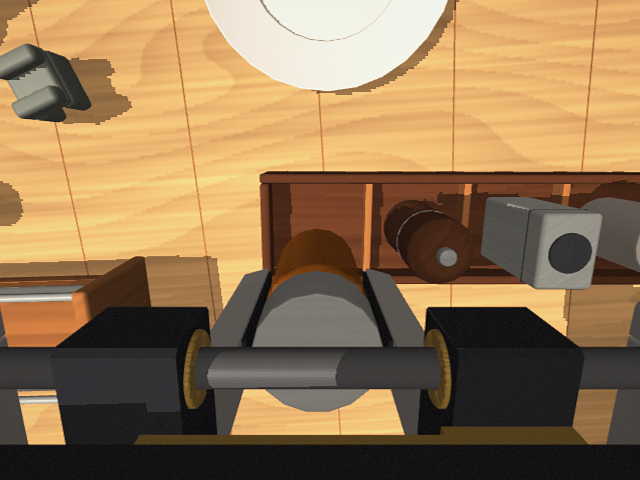

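The jar is over the leftmost bay (columns 275–366). I'll lower it.

>>> arm_command([
  {"translation":[0.2,0.09,0],"turn":[0,0,0]},
  {"translation":[0.7,0.09,0],"turn":[0,0,0]},
  {"translation":[1.2,0.09,0],"turn":[0,0,0]},
  {"translation":[1.8,0.09,0],"turn":[0,0,0]},
  {"translation":[2.4,0.09,0],"turn":[0,0,0]},
  {"translation":[3,0.09,0],"turn":[0,0,0]},
  {"translation":[3.6,0.09,0],"turn":[0,0,0]},
  {"translation":[4.1,0.09,0],"turn":[0,0,0]},
  {"translation":[4.4,0.09,0],"turn":[0,0,0]},
  {"translation":[4.6,0.09,0],"turn":[0,0,0]},
  {"translation":[4.65,0.09,0],"turn":[0,0,0]},
  {"translation":[4.65,0.09,0],"turn":[0,0,0]},
])

```text
time_s: 35.02
ee_pos: [0.5516, -0.1128, 0.0843]
eef_rot: [2.907, 1.571, -0.301]
force: [-0.2, -0.3, -1.6]
grip_width: 0.0448
```

>>> arm_command([
  {"translation":[0.04,0,0],"turn":[0,0,0]},
  {"translation":[0.08,0,0],"turn":[0,0,0]},
  {"translation":[0.12,0,0],"turn":[0,0,0]},
  {"translation":[0.12,0,0],"turn":[0,0,0]},
  {"translation":[0.12,0,0],"turn":[0,0,0]},
])

```text
time_s: 35.43
ee_pos: [0.5515, -0.113, 0.0813]
eef_rot: [3.034, 1.571, -0.175]
force: [0.3, 0.7, -1.2]
grip_width: 0.0448
```

>>> arm_command([
  {"translation":[0.04,0,0],"turn":[0,0,0]},
  {"translation":[0.06,0,0],"turn":[0,0,0]},
  {"translation":[0.06,0,0],"turn":[0,0,0]},
])

```text
time_s: 35.68
ee_pos: [0.5517, -0.113, 0.0811]
eef_rot: [2.945, 1.57, -0.264]
force: [-5.2, 1.1, 13.4]
grip_width: 0.0449
```

>>> arm_command([
  {"translation":[0,0,0],"turn":[0,0,0]},
  {"translation":[0,0,0],"turn":[0,0,0]},
  {"translation":[0,0,0],"turn":[0,0,0]},
  {"translation":[0,0,0],"turn":[0,0,0]},
  {"translation":[0,0,0],"turn":[0,0,0]},
  {"translation":[-0.5,0,0],"turn":[0,0,0]},
  {"translation":[-1.5,0,0],"turn":[0,0,0]},
  {"translation":[-2.5,0,0],"turn":[0,0,0]},
  {"translation":[-3.5,0,0],"turn":[0,0,0]},
  {"translation":[-4.5,0,0],"turn":[0,0,0]},
  {"translation":[-5.5,0,0],"turn":[0,0,0]},
  {"translation":[-6.5,0,0],"turn":[0,0,0]},
], gripper=64)

```text
time_s: 36.68
ee_pos: [0.5512, -0.1129, 0.2445]
eef_rot: [2.947, 1.57, -0.262]
force: [0.7, 0.5, 0.3]
grip_width: 0.0636
```

>>> arm_command([
  {"translation":[0,0,1],"turn":[0,0,0]},
  {"translation":[0,0,2],"turn":[0,0,0]},
  {"translation":[0,0,3],"turn":[0,0,0]},
  {"translation":[0,0,4],"turn":[0,0,0]},
  {"translation":[0,0,5],"turn":[0,0,0]},
  {"translation":[0,0,6],"turn":[0,0,0]},
  {"translation":[0,0,6.5],"turn":[0,0,0]},
  {"translation":[0,0,6.5],"turn":[0,0,0]},
])

```text
time_s: 37.35
ee_pos: [0.3878, -0.1019, 0.2434]
eef_rot: [2.831, 1.569, -0.378]
force: [-0.2, -0.5, -0.4]
grip_width: 0.064
```

```bash
python3 - <<'E'
from h import *
im=snap('scene','s5.png'); im2=snap('top','t5.png')
cv2.imwrite('pics/s5z.png',cv2.resize(im[210:380,110:350,::-1],None,fx=3.3,fy=3.3,interpolation=cv2.INTER_CUBIC))
c=cam('scene'); ct=cam('top')
for n,y,h in (('glass',.126,.126),('mill',.042,.126),('tin',-.042,.112),('squat',-.126,.112)):
    P=np.r_[shelfpt('tray',(0,y)),h]; print(n,proj(P,c).round(0),proj(P,ct).round(0))
E
```

```text
glass [[261. 227.]] [[398. 237.]]
mill [[227. 230.]] [[438. 239.]]
tin [[193. 239.]] [[476. 243.]]
squat [[158. 242.]] [[515. 246.]]
```

View pics/s5z.png

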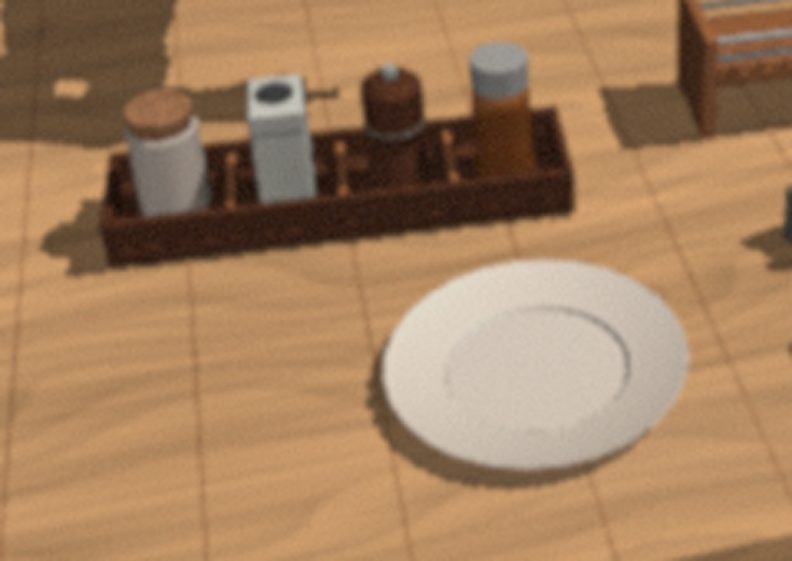

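View pics/t5.png

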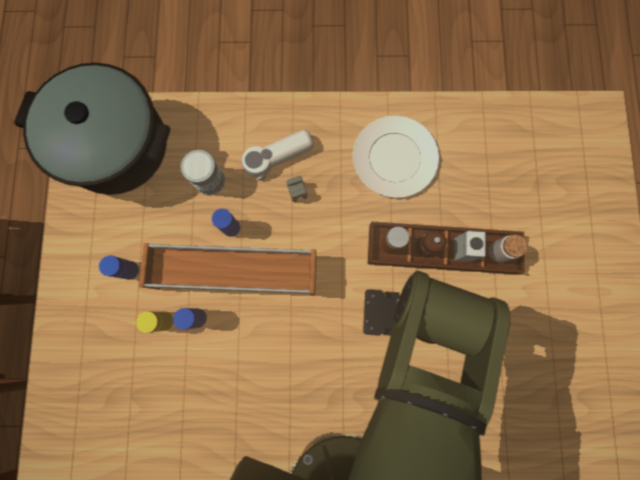

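The top view shows the lids at (398,237), (437,239), (477,243) and (515,246), within about a pixel of the predicted bay centres. The scene view shows all four upright. The bystanders sit where they did in the first picture and the arm is clear.

```bash
python3 -c "
from station import ctrl
print(ctrl.hand_in())"
```

```text
the job is handed in; nothing more can be done
None
```

I moved all four containers from the shelf to the tray in their original order. From left to right the bays now hold the glass jar, mill, tin and squat jar. I took them rightmost first, lifted each over the rail and carried it straight across. I let go of each one only after feeling the bay floor, at about 9–13 N.

- **Placement:** in the last pictures the four tops lie within about a pixel (about 2 mm) of the predicted bay centres, and all four stand upright.
- **Bystanders:** the can, can opener, plate and lid lifter show no visible shift from the first top picture.
- **Robot:** the gripper was clear of everything at hand-in, at about 37 s of the 131 s allowed.
- **Checks that disagreed:**
  - The shelf's corner fit was off by up to 1.5 pixels.
  - The wrist camera differed from the top camera by 2–3 mm, so I aimed slightly differently for the grasps.
  - The tray network detection was wrong (it marked the shelf) and the glass jar network marked only the look-alikes, so I read positions from the pictures by eye instead.

Hand-in gave no verdict, so I can't confirm how it was judged.

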